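Build the sieve stack on the shaker

TASK

Build the sieve stack on the shaker for dry-sieving the limestone grit: set the receiver pan in the shaker's seat ring, then the fine sieve on the pan, the coarse sieve on the fine one, and last the lid on top, one piece at a time. Every piece must sit upright and fully home in the one below, and be let go. Leave the air scribe and the turtle shell plate where they lie.

Things in the scene. Friction and masses are not known exactly. Their poses are not given: they have to be found in the camera images.
- seat (a point): Centre of the mouth of the steel seat ring (outside diameter 56 mm, bore 46 mm, standing 10 mm high) on the sieve shaker base, a fixed grey box 120 x 120 mm whose top is 40 mm above the bench; this point, level with the ring's upper edge, is 50 mm above the bench. z up.
- pan_mid (a point): Receiver pan, loose: the lowest of the three round open steel pots, 38 mm high overall, plain bright solid floor without mesh. Tapered skirt 8 mm high below (foot 31, top 43 mm across) fits the 46 mm bore of the rim below; its shoulder then rests on that rim. Outside 56 mm across, top 10 mm only 52 mm; bore 46 mm. Stands open end up. Point: on its axis, half-way up, 19 mm above the foot; z up along the axis.
- fine_mid (a point): Fine sieve, loose: round open steel pot 44 mm high overall, with a close wire mesh (4.5 mm pitch) over its dark floor. Tapered skirt 8 mm high below (foot 31, top 43 mm across) fits the 46 mm bore of the rim below; its shoulder then rests on that rim. Outside 56 mm across, top 10 mm only 52 mm; bore 46 mm. Stands open end up. Point: on its axis, half-way up, 22 mm above the foot; z up along the axis.
- coarse_mid (a point): Coarse sieve, loose: the tallest round open steel pot, 54 mm high overall, with a wide mesh of thick wires (12 mm pitch) over a dark floor. Tapered skirt 8 mm high below (foot 31, top 43 mm across) fits the 46 mm bore of the rim below; its shoulder then rests on that rim. Outside 56 mm across, top 10 mm only 52 mm; bore 46 mm. Stands open end up. Point: on its axis, half-way up, 27 mm above the foot; z up along the axis.
- cover_mid (a point): Lid, loose: flat steel disc, 56 mm diameter, 6 mm thick above the shoulder, and an upright round knob to grip (22 mm across, from 14 to 52 mm above the foot). Tapered skirt 8 mm high below (foot 31, top 43 mm across) fits the 46 mm bore of the rim below; its shoulder then rests on that rim. Stands upright, knob up. Point: on the axis, 35 mm above the foot, about half-way up the knob; z up along the axis.
- scribe: Bystander, loose: chrome air scribe (pen-like air tool), 16 mm thick, about 158 mm long, lying on the bench beyond the shaker. Origin under its middle; x along the tool to its tip.
- shell: Bystander, loose: brown six-sided turtle shell plate, 88 mm across, 11 mm thick, lying flat on the bench on the robot's side of the shaker. Origin at the centre of its underside.
- clamp: Bystander, fixed: green cast iron bench clamp gripping a rough limestone block, 155 mm high, 120 mm wide along its x and reaching from 100 mm on its -y side to 135 mm on its +y side (screw end), to the left of the work. Origin on its underside.
- tin: Bystander, fixed: closed tin storage box 174 x 114 mm, 66 mm high, with a polished agate chip on its lid, to the right of the work. Origin at the centre of its underside.

How it is judged:
By the outcome, as a careful person would: the job done as asked, in the order asked, and still so for the second after the job is handed in, with the robot touching nothing.
It also fails if it takes over 106 s, if anything falls off the work surface, if the arm or the gripper's body presses on something with over 40 N, if the wrist force passes 120 N, or if a joint passes its speed limit or range.

ROBOT

A 6-joint arm with a two-finger parallel gripper is mounted at the origin on the work surface. World frame = base frame: x ahead of the robot, y to its left, z up, the work surface at z = 0. Lengths are in m, angles in rad, forces in N, time in s.
With the tool pointing down it reaches from about 0.3 to 0.775 m from the base axis. Payload 14.6 kg.
Tool frame: the origin (TCP) lies at the very end of the fingers, on their centre line; the grasp point (between the pads) lies 19 mm behind it; z points along the fingers, y is the direction in which the jaws open and shut (so a half turn about z gives the same grasp; the last joint's range is limited). The gripper opens to 85 mm and grips with 20 to 120 N. Pads are 22 mm wide; open, the fingers measure 114 mm over their backs; the gripper's body (76 mm by 85 mm) begins 54 mm behind the grasp point. The pads swing forward as they close: fully open they stand 13 mm farther back than shut.
Start: joints at [1.073, 0.3, 1.521, -0, 1.321, -0.067], TCP at [0.23, 0.5, 0.231] pointing down, gripper open.
Joint ranges: [-3.03, 3.03], [-0.79, 2.21], [0.23, 2.52], [-1.04, 4.18], [0, 3.07], [-2.55, 2.55]. Speed limits (rad/s): [2.22, 2.22, 2.57, 3.14, 3.14, 3.14].

INTERFACE

Orientations are given as a unit quaternion [w, x, y, z].
In Python, from plant import * gives the robot as it stands.
- The arm moves only by the shell command python3 -m crank 'ROWS' [FORCE]. ROWS is JSON, a list of rows, each a list of 7 numbers: the shift along the tool's x, y, z in cm, then the turn, a rotation vector about the tool's x, y, z in rad, then the opening, from 0 (shut) to 1 (fully open). A call has 1 to 5 rows; each row is the pose to reach, as a shift and turn from the pose measured when the call began, along the tool's axes at that moment; what a row does not reach only later rows make up. A row lasts 1/8 s, in which the tool goes at most 62.5 mm and 10.7 degrees, less where a joint would pass 70% of its speed; a pose out of reach is approached as far as the arm can. A call with a gripper value outside its range is refused whole. The fingers move at their own pace and stop on an object; FORCE is the grip in N (left out, the last holds). Time passes only in rows, so rows that repeat a pose let the fingers close. It gives the time, the measured TCP pose, the force and the opening at its end, in the units of the state.
- observe(): the state, without advancing time (a new reading comes with each control period).
- get_image(name): name is "side" or "top" or "wrist"; returns a dict with "frame" (420x560x3 uint8, blue, green, red), "K" (3x3 intrinsics, pixels), "xyz" and "attitude" of the camera in the world. Camera axes: x right, y up, looking along -z (the intrinsics and any distortion apply to the point x, -y, -z); pixel columns grow to the right and rows downward; lengths in m; the calibration is good to about 2 mm. A picture is of the moment at which its call begins. There is no depth.
- sign_off(): hands the job in, once; it reports no verdict.
The state is a dict: "t": time; "joint_positions": joint angles; "dq": joint speeds; "joint_torque": joint torques, N m; "tool_pos": TCP position; "orientation": TCP orientation; "contact_force": force on the tool from outside, world axes, zero at the start; "ft_torque": the same for the moment, N m; "finger_gap": finger opening in m.
Only numpy, scipy, OpenCV 4.12 (cv2) and the standard library are available. Lean on these libraries where they do the work, as an engineer would, in place of code of your own. Each camera call takes 0.05 s, during which the arm holds its last target.

## Working session

There is one attempt and no reset: what is moved stays moved. The work goes in short steps, Python scripts to look and compute and a shell command to move; the robot and the scene stay as the last step left them, time stands still between calls to the robot, and variables do not carry over. Pictures are saved under pics/ and viewed, and the job is handed in when it is done.

```bash
ls; mkdir -p pics; python3 - <<'E'
from plant import *
import cv2
print(observe())
for n in ("side","top","wrist"):
    im=get_image(n); cv2.imwrite(f"pics/{n}0.png",im["frame"]); print(n,im["K"],im["xyz"],im["attitude"],[k for k in im])
E
```

```text
pics
{'t': 0.0, 'joint_positions': array([ 1.07340325e+00,  3.00490400e-01,  1.52160094e+00,  4.37445318e-06,
        1.32070776e+00, -6.66035232e-02]), 'dq': array([-0.0001926 , -0.00151629, -0.00064751,  0.0014169 , -0.00054309,
       -0.00090914]), 'joint_torque': array([ 1.76235179e-03, -5.43494117e+01, -3.61794198e+01,  2.21974767e-05,
        3.95035560e-03, -3.06639322e-05]), 'tool_pos': array([0.22956098, 0.49953455, 0.23070233]), 'orientation': array([-1.69897562e-04,  2.13733590e-01,  9.76891800e-01, -5.78807431e-04]), 'contact_force': array([ 0.0335641 , -0.01422807,  0.3575438 ]), 'ft_torque': array([ 0.01419829, -0.01405654,  0.02452614]), 'finger_gap': 0.08548034907847685}
side [[404.89051401   0.         277.38832928]
 [  0.         404.89051401 209.58314456]
 [  0.           0.           1.        ]] [-0.10956542 -0.65408174  0.88839763] [ 0.83268411  0.38661477 -0.16100848 -0.36227402] ['frame', 'K', 'xyz', 'attitude']
top [[431.99399445   0.         283.67301103]
 [  0.         431.99399445 212.07135776]
 [  0.           0.           1.        ]] [0.29941804 0.00996983 1.39340895] [-0.70271853 -0.06133399  0.07415201  0.70492999] ['frame', 'K', 'xyz', 'attitude']
wrist [[322.28300014   0.         280.38349437]
 [  0.         322.28300014 210.30407572]
 [  0.           0.           1.        ]] [0.15705374 0.53194013 0.37389277] [ 0.83095676 -0.13241993 -0.08462837  0.53367956] ['frame', 'K', 'xyz', 'attitude']
```

View pics/side0.png

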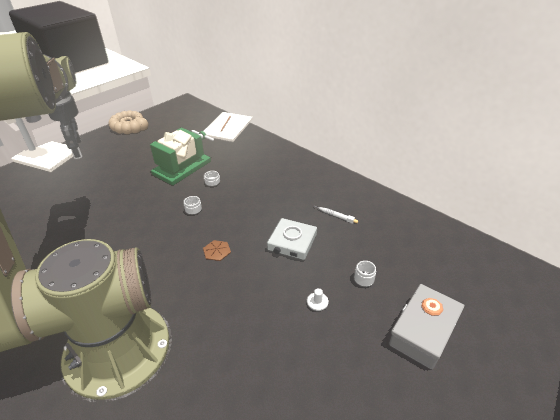

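View pics/top0.png

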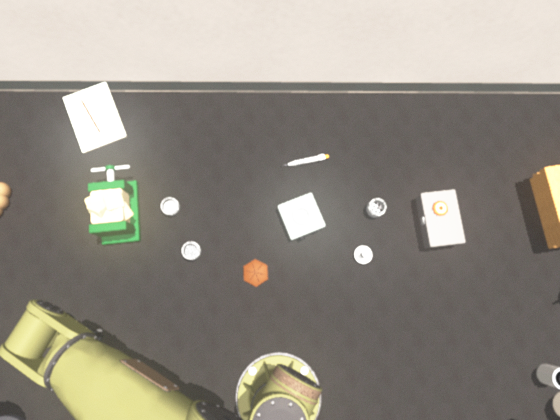

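View pics/wrist0.png

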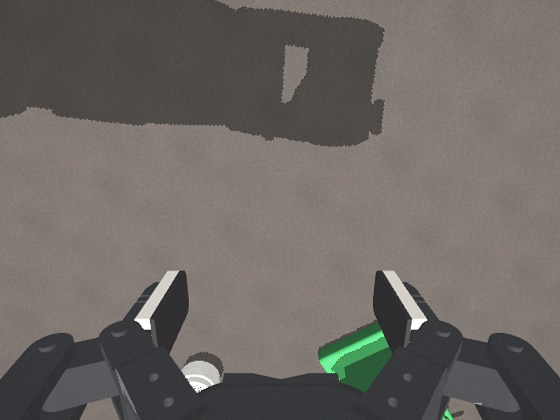

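```bash
cat > h.py <<'E'
from plant import *
import numpy as np, cv2
from scipy.spatial.transform import Rotation as R
def rot(q): return R.from_quat([q[1],q[2],q[3],q[0]]).as_matrix()
def proj(im,P):
    p=(np.atleast_2d(P)-im["xyz"])@rot(im["attitude"]); 
    p=p*[1,-1,-1]; u=p@np.array(im["K"]).T
    return u[:,:2]/u[:,2:]
def ray(im,uv):
    d=np.linalg.solve(np.array(im["K"]),[uv[0],uv[1],1.])*[1,-1,-1]
    return np.array(im["xyz"]),rot(im["attitude"])@d
def plane(im,uv,z):
    o,d=ray(im,uv); return o+d*(z-o[2])/d[2]
E
python3 - <<'E'
from h import *
t=cv2.imread("pics/top0.png"); s=cv2.imread("pics/side0.png")
def c(i,u,v,r=22,k=9): return cv2.resize(i[v-r:v+r,u-r:u+r],None,fx=k,fy=k,interpolation=cv2.INTER_NEAREST)[:396,:396]
k=6
a=np.hstack([c(t,u,v,22,k) for u,v in((170,207),(191,251),(376,208))])
b=np.hstack([c(s,u,v,22,k) for u,v in((212,178),(192,205),(365,273))])
cv2.imwrite("pics/crop0.png",np.vstack([a,b]))
a=np.hstack([c(t,u,v,32,4) for u,v in((363,255),(302,217))])
b=np.hstack([c(s,u,v,32,4) for u,v in((318,300),(292,238))])
cv2.imwrite("pics/crop1.png",np.vstack([a,b]))
E
```

```text
(no output)
```

View pics/crop0.png

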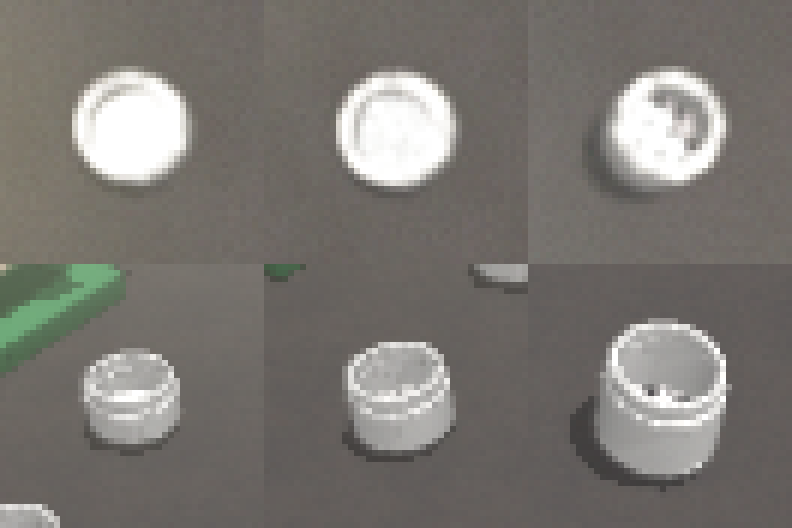

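View pics/crop1.png

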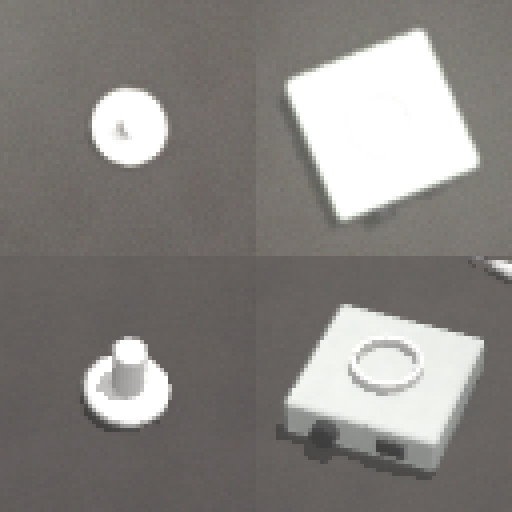

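```bash
cat > m.py <<'E'
from h import *
def blob(im,uv,r=24,th=None,thr=None):
    g=cv2.cvtColor(im["frame"],cv2.COLOR_BGR2GRAY)
    u,v=map(int,uv); m=np.zeros_like(g); sub=g[v-r:v+r,u-r:u+r]
    t=thr or cv2.threshold(sub,0,255,cv2.THRESH_OTSU)[0]
    m[v-r:v+r,u-r:u+r]=(sub>t)*255
    cs,_=cv2.findContours(m,cv2.RETR_EXTERNAL,cv2.CHAIN_APPROX_NONE)
    c=max(cs,key=cv2.contourArea); h=cv2.convexHull(c); M=cv2.moments(h)
    return np.array([M["m10"]/M["m00"],M["m01"]/M["m00"]]),h,t
E
python3 - <<'E'
from m import *
im={n:get_image(n) for n in("top","side")}
L={"pan":(.038,(170,207),(212,178)),"fine":(.044,(191,251),(192,205)),"coarse":(.054,(376,208),(365,273))}
for n,(h,a,b) in L.items():
    for c,uv in(("top",a),("side",b)):
        p,hu,t=blob(im[c],uv,16 if n!="coarse" else 18); x,y,w,hh=cv2.boundingRect(hu)
        print(n,c,p.round(1),(w,hh),t,plane(im[c],p,h*.6).round(4))
p,hu,_=blob(im["top"],(363,255),16); print("lid top",p.round(1),plane(im["top"],p,.013).round(4))
p,hu,_=blob(im["top"],(302,217),32); b=cv2.boxPoints(cv2.minAreaRect(hu)); print("shaker",p,plane(im["top"],p,.04))
print([plane(im["top"],q,.04).round(4) for q in b])
# ring in side view
f=im["side"]["frame"]; g=cv2.cvtColor(f,cv2.COLOR_BGR2GRAY)
print(plane(im["side"],(292.5,233.5),.05))
cv2.imwrite("pics/ring.png",cv2.resize(f[205:265,262:322],None,fx=10,fy=10,interpolation=cv2.INTER_CUBIC))
cv2.imwrite("pics/lid.png",cv2.resize(f[275:325,290:345],None,fx=10,fy=10,interpolation=cv2.INTER_CUBIC))
E
```

```text
pan top [169.3 205.5] (19, 18) 178.0 [0.5877 0.3535 0.0228]
pan side [211.5 177.5] (16, 16) 142.0 [0.5904 0.3491 0.0228]
fine top [190.4 249.9] (20, 19) 173.0 [0.4436 0.2795 0.0264]
fine side [192.3 204.4] (18, 18) 135.0 [0.4458 0.2738 0.0264]
coarse top [377.  206.6] (19, 18) 173.0 [ 0.5815 -0.3172  0.0324]
coarse side [365.1 272.6] (22, 26) 134.0 [ 0.582  -0.3193  0.0324]
lid top [362.9 254.1] [ 0.43   -0.2692  0.013 ]
shaker [301.05524213 215.5203338 ] [ 0.55108367 -0.07071803  0.04      ]
[array([0.5859, 0.008 , 0.04  ]), array([ 0.6326, -0.1066,  0.04  ]), array([ 0.5176, -0.1494,  0.04  ]), array([ 0.4725, -0.0361,  0.04  ])]
[ 0.54896305 -0.08178465  0.05      ]
```

View pics/ring.png

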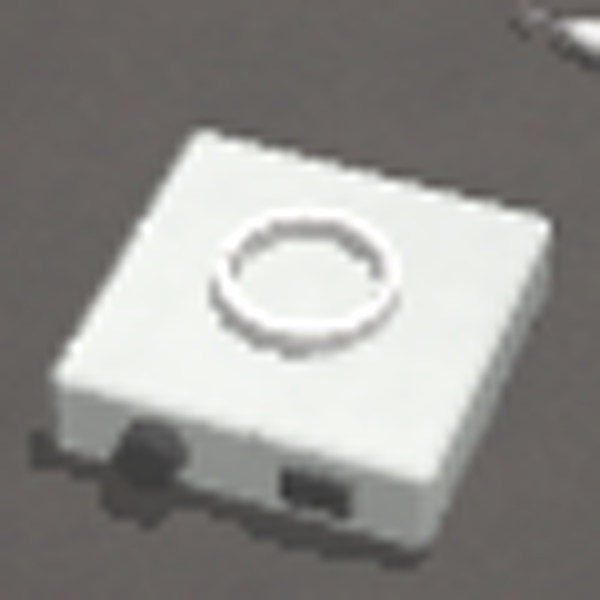

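View pics/lid.png

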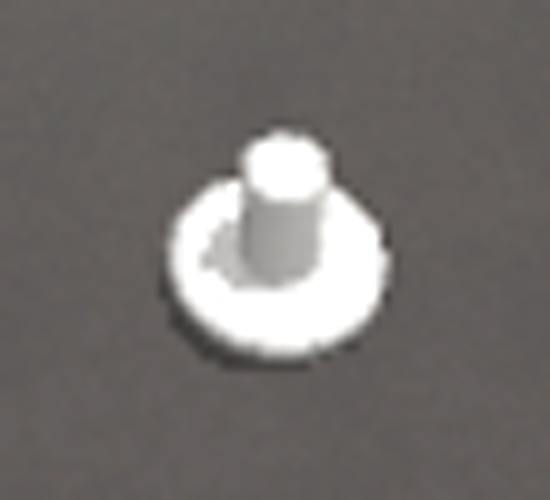

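```bash
cat > to.py <<'E'
import sys
from h import *
# to.py x y z yawdeg(tool x heading)  -> shift cm in tool axes + rotvec
def to(x,y,z,yaw):
    s=observe(); Rt=rot(s["orientation"]); 
    d=Rt.T@(np.array([x,y,z])-s["tool_pos"])*100
    a=np.radians(yaw); Rd=np.array([[np.cos(a),np.sin(a),0],[np.sin(a),-np.cos(a),0],[0,0,-1]])
    rv=R.from_matrix(Rt.T@Rd).as_rotvec()
    cur=np.degrees(np.arctan2(Rt[1,0],Rt[0,0]))
    print("t",round(s["t"],2),"tcp",s["tool_pos"].round(4),"yaw",cur.round(1),"gap",round(s["finger_gap"],4),"F",s["contact_force"].round(1),"j",s["joint_positions"].round(2))
    print("shift cm",d.round(2),"turn",rv.round(3),"rows>=",max(np.linalg.norm(d)/6.25,np.linalg.norm(rv)/.186).round(1))
if __name__=="__main__": to(*map(float,sys.argv[1:]))
E
python3 to.py 0.46 0.27 0.25 31
python3 - <<'E'
from h import *
w=get_image("wrist"); s=observe(); T=rot(s["orientation"])
print("cam in tool",T.T@(w["xyz"]-s["tool_pos"]),"\n",(T.T@rot(w["attitude"])).round(3))
print(proj(w,s["tool_pos"]))
sd=get_image("side"); print(plane(sd,(292.2,231.5),.05), plane(sd,(318.0,291.4),.052),plane(sd,(317.6,300.9),.014))
print(plane(get_image("top"),(110,207),.1),[plane(get_image("top"),p,.005) for p in((141,240),(139,182),(240,273))])
for x in(.06,.1,.14,.18,.22): print(x,proj(w,s["tool_pos"]+T@[x,0,.15]))
E
```

```text
t 0.25 tcp [0.2296 0.4997 0.231 ] yaw 155.3 gap 0.0854 F [ 0.1  0.  -0. ] j [ 1.07  0.3   1.52 -0.    1.32 -0.07]
shift cm [-30.52 -11.25  -1.89] turn [-0.00e+00  1.00e-03  2.17e+00] rows>= 11.7
cam in tool [ 0.07942189 -0.00102343 -0.14303325] 
 [[ 0.002  0.951  0.31 ]
 [ 1.    -0.002 -0.001]
 [-0.     0.31  -0.951]]
[[282.12497101 272.68379137]]
[ 0.55480649 -0.07538149  0.05      ] [ 0.4316156  -0.27382134  0.052     ] [ 0.4312557  -0.27535218  0.014     ]
[0.56713083 0.51297495 0.1       ] [array([0.47834079, 0.44323538, 0.005     ]), array([0.67090504, 0.46092317, 0.005     ]), array([0.37188836, 0.12395137, 0.005     ])]
0.06 [[281.45755091 128.18049322]]
0.1 [[281.58706301  79.40786207]]
0.14 [[281.72895977  25.97131756]]
0.18 [[281.88510686 -32.83171692]]
0.22 [[282.05776443 -97.85239433]]
```

```bash
python3 to.py 0.575 0.351 0.23 180
```

```text
t 0.55 tcp [0.2297 0.4997 0.2313] yaw 155.3 gap 0.0854 F [ 0.5  0.3 -0.6] j [ 1.07  0.3   1.52  0.    1.32 -0.07]
shift cm [-37.59   0.91   0.13] turn [-0.    -0.    -0.431] rows>= 6.0
```

```bash
R='x'; python3 -m crank '[[-37.6,0.9,0.1,0,0,-0.431,1],[-37.6,0.9,0.1,0,0,-0.431,1],[-37.6,0.9,0.1,0,0,-0.431,1],[-37.6,0.9,0.1,0,0,-0.431,1],[-37.6,0.9,0.1,0,0,-0.431,1]]' 30; python3 to.py 0.575 0.351 0.23 180
```

```text
t: 1.18
tool_pos: [0.5096, 0.379, 0.2306]
orientation: [0.0, -0.0, 1.0, 0.0]
contact_force: [0.1, -0.1, 0.3]
finger_gap: 0.0852
t 1.18 tcp [0.5096 0.379  0.2306] yaw -180.0 gap 0.0852 F [ 0.1 -0.1  0.3] j [ 0.58  0.49  1.26  0.    1.39 -0.99]
shift cm [-6.54 -2.8   0.06] turn [0. 0. 0.] rows>= 1.1
```

```bash
python3 -m crank '[[-6.5,-2.8,0,0,0,0,1],[-6.5,-2.8,0,0,0,0,1],[-6.5,-2.8,0,0,0,0,1]]'; python3 - <<'E'
from h import *
w=get_image("wrist"); cv2.imwrite("pics/w1.png",w["frame"]); print(observe()["tool_pos"],proj(w,[[.588,.352,.038],[.588,.352,.008]]))
E
```

```text
t: 1.55
tool_pos: [0.5746, 0.3508, 0.2301]
orientation: [-0.0, 0.0, 1.0, -0.0]
contact_force: [-0.2, 0.1, 1.0]
finger_gap: 0.0851
[0.57387777 0.35147095 0.23046999] [[282.21350217 196.09860405]
 [282.07979377 189.20805916]]
```

View pics/w1.png

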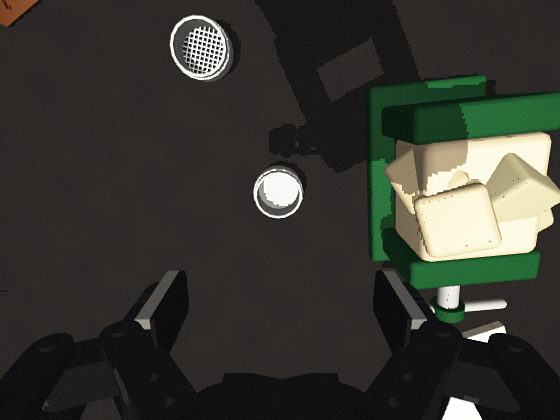

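```bash
cat > wm.py <<'E'
import sys
from m import *
def wm(u,v,zs,r=34,name=None,thr=None,cam="wrist"):
    w=get_image(cam); p,h,t=blob(w,(u,v),r,thr=thr); e=cv2.fitEllipse(h)
    print("ellipse",np.round(e[0],1),np.round(e[1],1),"thr",t,"centroid",p.round(1))
    for z in zs: print(" z",z,plane(w,e[0],z)[:2].round(4), "diam mm",[round(x/ w["K"][0][0]*1000*abs((w["xyz"][2]-z)),1) for x in e[1]])
    if name:
        f=w["frame"].copy(); cv2.drawContours(f,[h],-1,(0,0,255),1); c=f[max(0,v-50):v+50,max(0,u-60):u+60]; cv2.imwrite(name,cv2.resize(c,None,fx=5,fy=5))
if __name__=="__main__": wm(int(sys.argv[1]),int(sys.argv[2]),[float(z) for z in sys.argv[4].split(",")],name=sys.argv[3])
E
python3 wm.py 278 192 pics/w1c.png .038,.028; python3 wm.py 200 48 pics/w1f.png .044,.034
```

```text
ellipse [277.1 193.4] [49.2 49.4] thr 140.0 centroid [277.  193.4]
 z 0.038 [0.5844 0.3472] diam mm [np.float64(51.2), np.float64(51.5)]
 z 0.028 [0.5871 0.3471] diam mm [np.float64(52.8), np.float64(53.0)]
ellipse [198.6  48.1] [57.2 66. ] thr 140.0 centroid [198.6  48. ]
 z 0.044 [0.4439 0.2751] diam mm [np.float64(58.6), np.float64(67.6)]
 z 0.034 [0.4424 0.2728] diam mm [np.float64(60.4), np.float64(69.6)]
```

View pics/w1c.png

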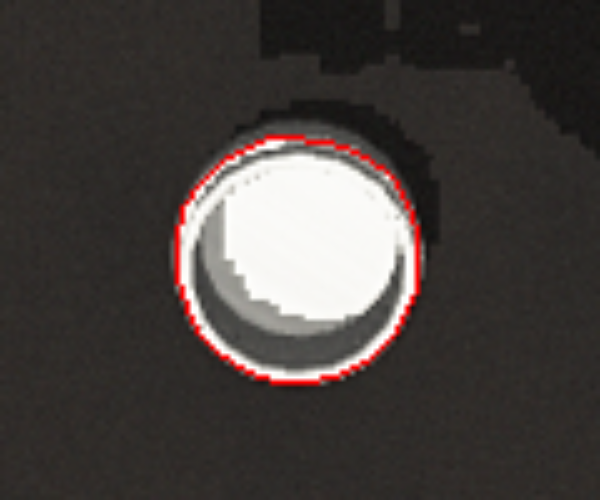

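View pics/w1f.png

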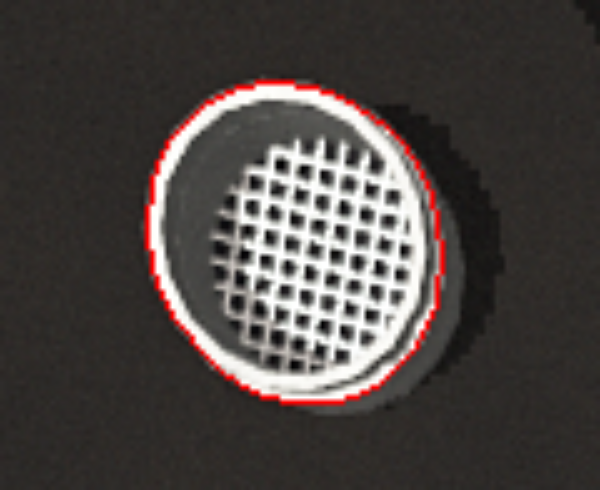

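```bash
python3 to.py 0.5844 0.3472 0.06 180
```

```text
t 1.7 tcp [0.5734 0.352  0.2309] yaw -179.9 gap 0.0857 F [-0.2  0.5  0.1] j [ 0.5   0.58  1.12  0.    1.44 -1.08]
shift cm [-1.09 -0.49 17.1 ] turn [0.    0.    0.002] rows>= 2.7
```

```bash
python3 -m crank '[[-1.1,-0.5,4,0,0,0,1],[-1.1,-0.5,9,0,0,0,1],[-1.1,-0.5,14,0,0,0,1],[-1.1,-0.5,17,0,0,0,1],[-1.1,-0.5,17,0,0,0,1]]'; python3 wm.py 280 230 pics/w2.png .038; python3 to.py 0.5844 0.3472 0.006 180; python3 -c "
from h import *
cv2.imwrite('pics/w2f.png',get_image('wrist')['frame'])"
```

```text
t: 2.33
tool_pos: [0.5827, 0.3475, 0.0592]
orientation: [-0.002, -0.002, 1.0, -0.001]
contact_force: [1.3, -0.1, 0.4]
finger_gap: 0.0855
ellipse [280.4 239.7] [77.8 83.9] thr 158.0 centroid [279.9 234.1]
 z 0.038 [0.5735 0.3466] diam mm [np.float64(39.7), np.float64(42.8)]
t 2.38 tcp [0.5838 0.3478 0.0615] yaw -179.8 gap 0.0854 F [ 0.2  0.4 -0.3] j [ 0.48  0.75  1.25  0.    1.14 -1.09]
shift cm [-0.06 -0.07  5.55] turn [ 0.    -0.     0.003] rows>= 0.9
```

View pics/w2f.png

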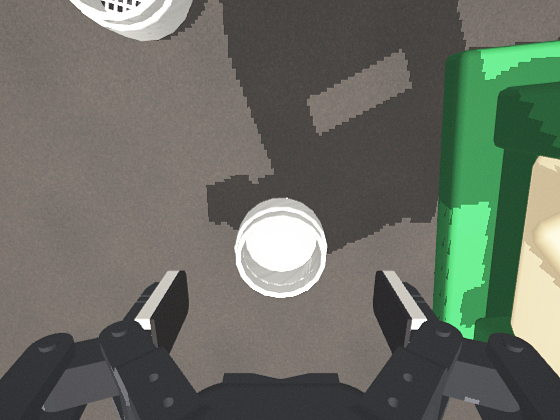

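```bash
python3 -c "
from h import *
w=get_image('wrist');cv2.imwrite('pics/w3.png',cv2.resize(w['frame'][190:310,220:340],None,fx=5,fy=5)); s=observe();p=s['tool_pos']
print(p,proj(w,[[p[0],p[1],.038],[p[0],p[1],.06]]), plane(w,(281,253),.038))"
```

```text
[0.58489094 0.34797455 0.06325227] [[281.63900052 252.35613203]
 [281.84926717 271.27207024]] [0.58529798 0.34761092 0.038     ]
```

View pics/w3.png

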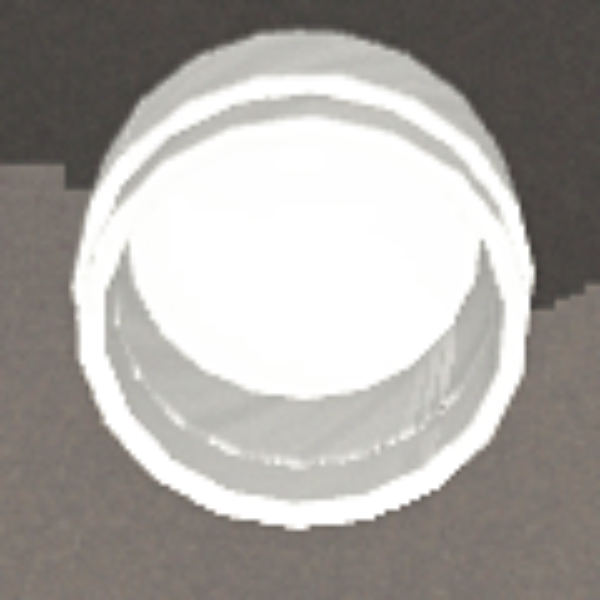

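```bash
python3 -m crank '[[0,0,3,0,0,0,1],[0,0,5.3,0,0,0,1],[0,0,5.3,0,0,0,1],[0,0,5.3,0,0,0,1]]'; python3 to.py 0.5844 0.3472 0.006 180;python3 -c "
from h import *
cv2.imwrite('pics/w4f.png',get_image('wrist')['frame']);print(observe()['tool_pos'])"
```

```text
t: 2.98
tool_pos: [0.5856, 0.3483, 0.0114]
orientation: [0.002, -0.001, 1.0, 0.001]
contact_force: [-0.1, 0.5, 1.1]
finger_gap: 0.0856
t 2.98 tcp [0.5856 0.3483 0.0114] yaw -179.9 gap 0.0856 F [-0.1  0.5  1.1] j [ 0.48  0.82  1.27  0.    1.05 -1.09]
shift cm [ 0.12 -0.11  0.54] turn [0.002 0.004 0.003] rows>= 0.1
[0.58564805 0.34836913 0.01160959]
```

View pics/w4f.png

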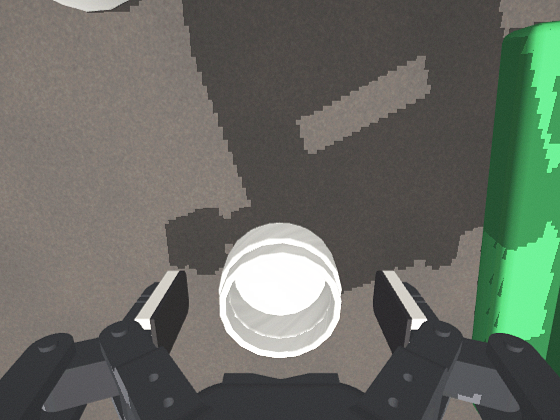

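```bash
python3 -m crank '[[0,0,0.5,0,0,0,1],[0,0,0.5,0,0,0,0.5],[0,0,0.5,0,0,0,0.4],[0,0,0.5,0,0,0,0.3],[0,0,0.5,0,0,0,0.3]]' 40;  python3 -m crank '[[0,0,0,0,0,0,0.3],[0,0,0,0,0,0,0.3],[0,0,0,0,0,0,0.3]]' 40; python3 -c "
from h import *
cv2.imwrite('pics/w5f.png',get_image('wrist')['frame']);print(observe()['tool_pos'])"
```

```text
t: 3.65
tool_pos: [0.586, 0.3486, 0.0071]
orientation: [0.003, -0.001, 1.0, 0.002]
contact_force: [0.2, 0.1, 3.9]
finger_gap: 0.054
t: 4.03
tool_pos: [0.5859, 0.3485, 0.0071]
orientation: [0.003, -0.001, 1.0, 0.001]
contact_force: [0.2, -0.5, 1.9]
finger_gap: 0.0539
[0.58597554 0.34853145 0.00716281]
```

View pics/w5f.png

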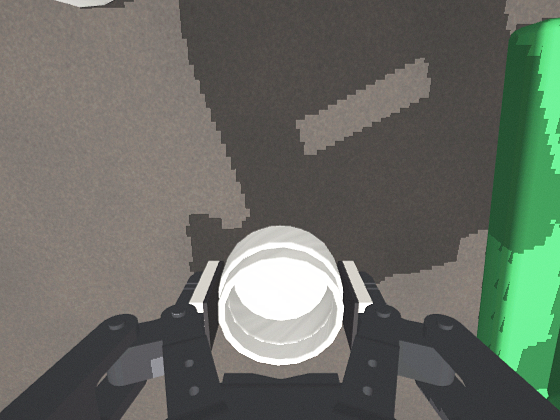

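```bash
python3 -m crank '[[0,0,-3,0,0,0,0.3],[0,0,-8,0,0,0,0.3],[0,0,-14,0,0,0,0.3],[0,0,-19,0,0,0,0.3],[0,0,-19,0,0,0,0.3]]'; python3 to.py 0.64 -0.075 0.2 180
```

```text
t: 4.7
tool_pos: [0.5859, 0.3485, 0.2015]
orientation: [0.006, -0.001, 1.0, 0.003]
contact_force: [0.2, -0.6, -1.6]
finger_gap: 0.0539
t 4.7 tcp [0.5859 0.3485 0.2015] yaw -179.8 gap 0.0539 F [ 0.2 -0.6 -1.6] j [ 0.48  0.62  1.14  0.    1.38 -1.09]
shift cm [ -5.29 -42.37  -0.05] turn [0.006 0.011 0.003] rows>= 6.8
```

```bash
python3 -m crank '[[-5.3,-42.4,0,0,0.01,0,0.3],[-5.3,-42.4,0,0,0.01,0,0.3],[-5.3,-42.4,0,0,0.01,0,0.3],[-5.3,-42.4,0,0,0.01,0,0.3],[-5.3,-42.4,0,0,0.01,0,0.3]]'; python3 to.py 0.64 -0.075 0.2 180
```

```text
t: 5.32
tool_pos: [0.6247, 0.0361, 0.1972]
orientation: [-0.001, -0.001, 1.0, 0.003]
contact_force: [0.6, -0.4, -0.7]
finger_gap: 0.054
t 5.33 tcp [0.6247 0.0361 0.1972] yaw -179.8 gap 0.054 F [ 0.6 -0.4 -0.7] j [-0.    0.5   1.33  0.01  1.32 -1.58]
shift cm [ -1.49 -11.11  -0.35] turn [ 0.006 -0.001  0.003] rows>= 1.8
```

```bash
python3 -m crank '[[-1.5,-11.1,0,0,0,0,0.3],[-1.5,-11.1,0,0,0,0,0.3],[-1.5,-11.1,0,0,0,0,0.3],[-1.5,-11.1,0,0,0,0,0.3]]'; python3 to.py 0.64 -0.075 0.2 180; python3 -c "
from h import *
cv2.imwrite('pics/w6f.png',get_image('wrist')['frame']);print(observe()['tool_pos'])"
```

```text
t: 5.82
tool_pos: [0.6396, -0.0746, 0.1952]
orientation: [-0.002, -0.001, 1.0, 0.003]
contact_force: [0.5, 0.3, -0.4]
finger_gap: 0.0538
t 5.83 tcp [ 0.6396 -0.0746  0.1952] yaw -179.9 gap 0.0538 F [ 0.5  0.3 -0.4] j [-0.18  0.54  1.27  0.01  1.34 -1.75]
shift cm [-0.03 -0.04 -0.48] turn [ 0.007 -0.003  0.003] rows>= 0.1
[ 0.6397659  -0.07399429  0.19557594]
```

View pics/w6f.png

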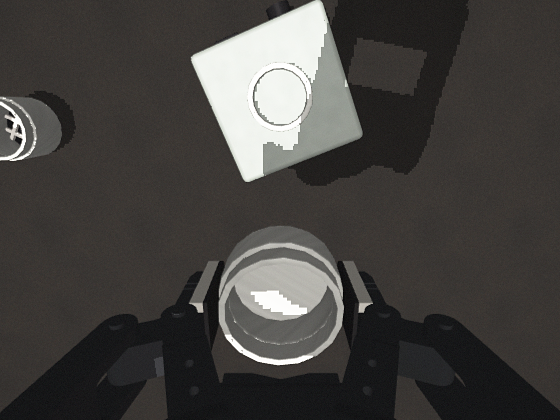

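```bash
python3 - <<'E'
from h import *
w=get_image("wrist"); f=w["frame"]; np.save("pics/w7.npy",f)
a=cv2.resize(f[60:135,240:320],None,fx=5,fy=5,interpolation=cv2.INTER_CUBIC)
b=cv2.resize(f[220:370,215:347],None,fx=3,fy=3,interpolation=cv2.INTER_CUBIC)
H=max(a.shape[0],b.shape[0]); c=np.zeros((H,a.shape[1]+b.shape[1],3),np.uint8); c[:a.shape[0],:a.shape[1]]=a; c[:b.shape[0],a.shape[1]:]=b
cv2.imwrite("pics/w7.png",c); print(w["xyz"],w["attitude"],observe()["tool_pos"])
E
```

```text
[ 0.56028097 -0.07609803  0.33888843] [ 0.69700847 -0.10772463 -0.11282364  0.69988958] [ 0.63985912 -0.07372192  0.1959076 ]
```

View pics/w7.png

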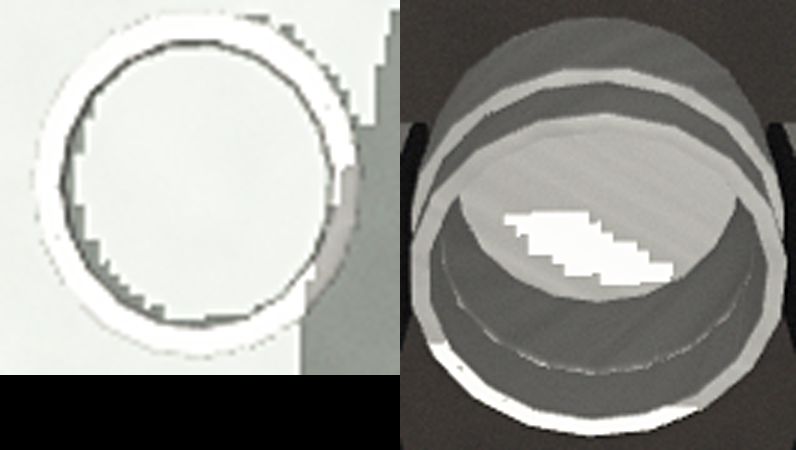

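```bash
python3 - <<'E'
from h import *
w=get_image("wrist");s=observe(); p=s["tool_pos"]
a=plane(w,(279.0,96.2),.05); b=plane(w,(280.9,310.7),p[2]+.031)
print(p,a,b,"pan-tcp",b-p,"move",a-b)
print([plane(w,(280.9,310.7),p[2]+z)-p for z in(.028,.034)])
E
python3 to.py .555 -.0755 .15 180
```

```text
[ 0.6399427  -0.07369094  0.19613942] [ 0.5526241  -0.07523345  0.05      ] [ 0.63957108 -0.07448364  0.22713942] pan-tcp [-0.00037162 -0.0007927   0.031     ] move [-0.08694698 -0.00074981 -0.17713942]
[array([ 0.00175048, -0.00075594,  0.028     ]), array([-0.00249373, -0.00082947,  0.034     ])]
t 5.97 tcp [ 0.6399 -0.0737  0.1961] yaw -179.8 gap 0.0541 F [ 0.8 -0.1 -1.1] j [-0.17  0.54  1.27  0.01  1.34 -1.75]
shift cm [ 8.49 -0.17  4.63] turn [ 0.006 -0.002  0.004] rows>= 1.5
```

```bash
python3 -m crank '[[5,-0.1,0,0,0,0,0.3],[8.7,-0.1,2,0,0,0,0.3],[8.7,-0.1,7,0,0,0,0.3],[8.7,-0.1,12,0,0,0,0.3],[8.7,-0.1,12,0,0,0,0.3]]'; python3 to.py 0.5525 -0.0745 0.065 180; python3 -c "
from h import *
s=get_image('side');f=s['frame'];cv2.imwrite('pics/s2.png',cv2.resize(f[150:290,220:360],None,fx=4,fy=4));print(observe()['tool_pos'])"
```

```text
t: 6.6
tool_pos: [0.551, -0.0732, 0.0737]
orientation: [-0.004, -0.003, 1.0, 0.004]
contact_force: [-0.3, -0.1, 0.1]
finger_gap: 0.0538
t 6.6 tcp [ 0.551  -0.0732  0.0737] yaw -179.7 gap 0.0538 F [-0.3 -0.1  0.1] j [-0.2   0.5   1.64  0.01  1.01 -1.78]
shift cm [-0.16 -0.14  0.87] turn [ 0.008 -0.008  0.005] rows>= 0.1
[ 0.55256365 -0.07357504  0.07635488]
```

View pics/s2.png

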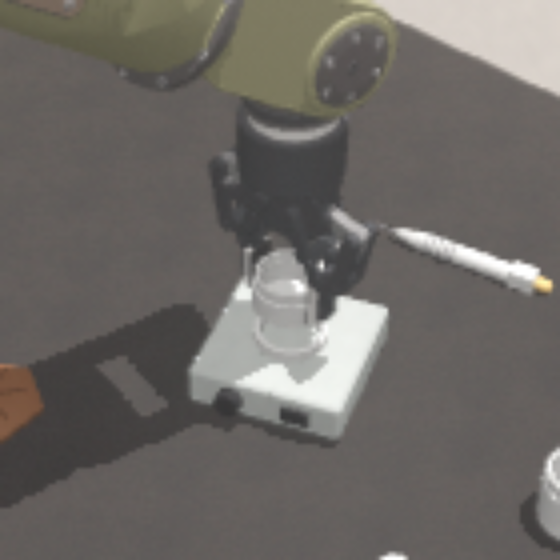

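```bash
python3 -m crank '[[-0.1,-0.1,1,0.006,-0.006,0,0.3],[-0.1,-0.1,1.5,0.006,-0.006,0,0.3],[-0.1,-0.1,1.8,0.006,-0.006,0,0.3],[-0.1,-0.1,1.8,0.006,-0.006,0,0.3]]'; python3 to.py 0.553 -0.0745 0.05 180
```

```text
t: 7.15
tool_pos: [0.5536, -0.0745, 0.0585]
orientation: [0.001, -0.003, 1.0, 0.0]
contact_force: [0.4, 0.4, -0.7]
finger_gap: 0.0541
t 7.15 tcp [ 0.5536 -0.0745  0.0585] yaw -179.7 gap 0.0541 F [ 0.4  0.4 -0.7] j [-0.2   0.52  1.65  0.    0.97 -1.78]
shift cm [ 0.06 -0.    0.85] turn [0.001 0.003 0.005] rows>= 0.1
```

```bash
python3 -m crank '[[0,0,0.4,0,0,0,0.3],[0,0,0.7,0,0,0,0.3],[0,0,0.9,0,0,0,0.3]]'; python3 to.py 0.553 -0.0745 0.05 180
```

```text
t: 7.52
tool_pos: [0.5535, -0.0745, 0.0492]
orientation: [0.001, -0.003, 1.0, 0.0]
contact_force: [-0.9, 0.5, -1.2]
finger_gap: 0.0541
t 7.53 tcp [ 0.5535 -0.0745  0.0492] yaw -179.7 gap 0.0541 F [-0.9  0.5 -1.2] j [-0.2   0.53  1.66  0.    0.95 -1.78]
shift cm [ 0.05 -0.   -0.08] turn [0.001 0.002 0.005] rows>= 0.0
```

Not yet firmly in contact; feel for it a little further.

```bash
python3 -m crank '[[0,0,0.15,0,0,0,0.3],[0,0,0.3,0,0,0,0.3],[0,0,0.3,0,0,0,0.3]]'; python3 -c "
from h import *
cv2.imwrite('pics/w8f.png',get_image('wrist')['frame']);s=observe();print(s['tool_pos'],s['contact_force'])"
```

```text
t: 7.9
tool_pos: [0.5536, -0.0745, 0.0489]
orientation: [0.001, -0.003, 1.0, 0.0]
contact_force: [-18.7, 2.3, 35.7]
finger_gap: 0.0538
[ 0.55363167 -0.07448056  0.04890831] [-18.99337834   2.88380807  34.32446158]
```

View pics/w8f.png

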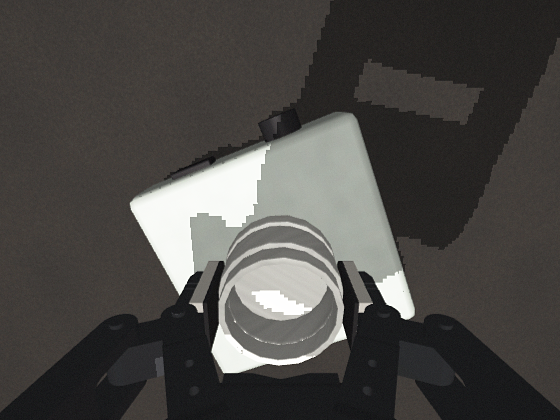

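```bash
python3 -m crank '[[0.1,0,-0.1,0,0,0,0.3],[0.15,0,-0.1,0,0,0,0.3],[0.15,0,-0.1,0,0,0,0.3]]'; python3 -m crank '[[0,0,0.1,0,0,0,0.3],[0,0,0.1,0,0,0,0.3]]'; 
```

```text
t: 8.32
tool_pos: [0.552, -0.0745, 0.0495]
orientation: [0.001, -0.003, 1.0, 0.0]
contact_force: [0.7, -0.4, -0.7]
finger_gap: 0.0541
t: 8.57
tool_pos: [0.5521, -0.0745, 0.049]
orientation: [0.001, -0.003, 1.0, 0.0]
contact_force: [-5.6, 0.2, 10.0]
finger_gap: 0.0543
```

```bash
python3 -m crank '[[0.1,0,-0.1,0,0,0,0.3],[0.1,0,-0.1,0,0,0,0.3]]'; python3 -m crank '[[0,0,0.15,0,0,0,0.3],[0,0,0.2,0,0,0,0.3]]'; 
```

```text
t: 8.82
tool_pos: [0.5509, -0.0745, 0.0498]
orientation: [0.001, -0.003, 1.0, 0.0]
contact_force: [0.7, -0.6, -0.9]
finger_gap: 0.0538
t: 9.07
tool_pos: [0.5511, -0.0745, 0.049]
orientation: [0.001, -0.003, 1.0, 0.0]
contact_force: [-10.8, 1.6, 21.8]
finger_gap: 0.0543
```

```bash
python3 -m crank '[[0,0,-0.1,0,0,0,0.3],[0,0,-0.1,0,0,0,0.75],[0,0,-0.1,0,0,0,1],[0,0,-0.1,0,0,0,1],[0,0,-0.1,0,0,0,1]]'; python3 -c "
from h import *
cv2.imwrite('pics/w9f.png',get_image('wrist')['frame']);s=observe();print(s['tool_pos'],s['contact_force'],s['finger_gap'])"
```

```text
t: 9.7
tool_pos: [0.5511, -0.0745, 0.0499]
orientation: [0.001, -0.003, 1.0, 0.0]
contact_force: [-0.2, -0.4, 0.6]
finger_gap: 0.0855
[ 0.55107999 -0.07451925  0.04989724] [-0.64092574 -0.15569788 -0.10544023] 0.08530393096417449
```

View pics/w9f.png

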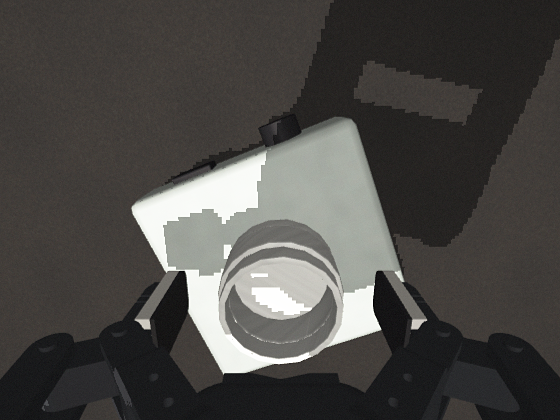

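```bash
python3 -m crank '[[0,0,-3,0,0,0,1],[0,0,-8,0,0,0,1],[-1.5,0,-14,0,0,0,1],[-3.5,0,-19,0,0,0,1],[-3.5,0,-19,0,0,0,1]]'; python3 to.py .435 .275 .23 180; python3 -c "
from h import *
w=get_image('wrist');f=w['frame'];cv2.imwrite('pics/w10.png',cv2.resize(f[100:250,200:360],None,fx=4,fy=4));s=observe();print(s['tool_pos'])
for z,r in((.08,.026),(.07,.028)):
  for a in(0,90,180,270): print(z,proj(w,[.5526+r*np.cos(np.radians(a)),-.0752+r*np.sin(np.radians(a)),z]).round(1)-[200,100])
f=get_image('side')['frame'];cv2.imwrite('pics/s3.png',cv2.resize(f[190:270,252:332],None,fx=6,fy=6,interpolation=cv2.INTER_CUBIC))
"
```

```text
t: 10.38
tool_pos: [0.5874, -0.0746, 0.2439]
orientation: [0.005, -0.003, 1.0, -0.0]
contact_force: [0.2, -0.4, -0.9]
finger_gap: 0.0853
t 10.38 tcp [ 0.5874 -0.0746  0.2439] yaw -179.7 gap 0.0853 F [ 0.2 -0.4 -0.9] j [-0.19  0.38  1.38  0.    1.37 -1.77]
shift cm [15.06 35.05  1.23] turn [-0.001  0.009  0.006] rows>= 6.1
[ 0.58610105 -0.07449001  0.2410012 ]
0.08 [[80.8 80.3]]
0.08 [[108.4  53.6]]
0.08 [[81.2 25.1]]
0.08 [[53.5 53.2]]
0.07 [[80.8 79.9]]
0.07 [[109.7  52.1]]
0.07 [[81.2 22.2]]
0.07 [[52.3 51.6]]
```

View pics/w10.png

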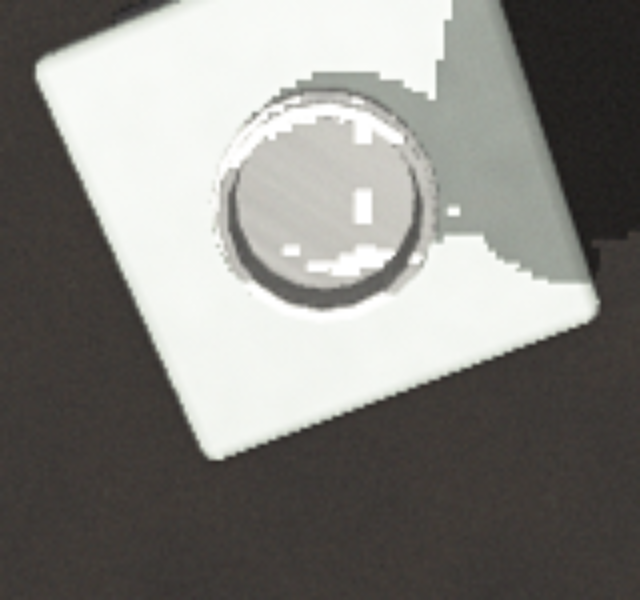

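View pics/s3.png

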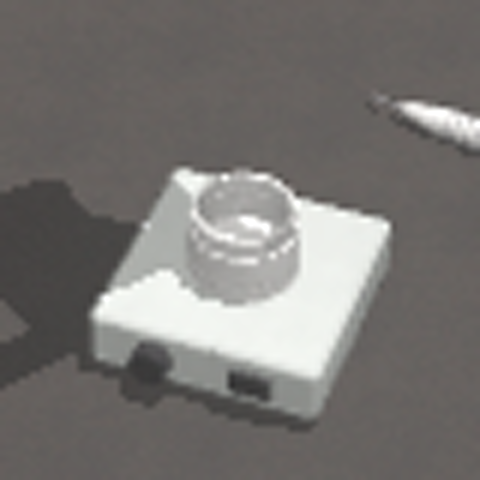

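```bash
python3 -m crank '[[15.1,35,1.2,0,0,0.005,1],[15.1,35,1.2,0,0,0.005,1],[15.1,35,1.2,0,0,0.005,1],[15.1,35,1.2,0,0,0.005,1],[15.1,35,1.2,0,0,0.005,1]]';python3 to.py .435 .275 .23 180
```

```text
t: 11.1
tool_pos: [0.4583, 0.2128, 0.2281]
orientation: [-0.0, -0.0, 1.0, -0.0]
contact_force: [0.8, 0.1, -1.0]
finger_gap: 0.0852
t 11.1 tcp [0.4583 0.2128 0.2281] yaw -180.0 gap 0.0852 F [ 0.8  0.1 -1. ] j [ 0.36  0.2   1.65  0.    1.29 -1.21]
shift cm [ 2.33  6.22 -0.19] turn [-0. -0.  0.] rows>= 1.1
```

```bash
python3 -m crank '[[2.3,6.2,0,0,0,0,1],[2.3,6.2,0,0,0,0,1],[2.3,6.2,0,0,0,0,1],[2.3,6.2,0,0,0,0,1]]'; python3 wm.py 278 192 pics/w11.png .044,.034;python3 to.py .444 .275 .06 180
```

```text
t: 11.6
tool_pos: [0.4357, 0.2736, 0.2276]
orientation: [-0.001, 0.001, 1.0, -0.0]
contact_force: [-0.2, -0.8, 0.3]
finger_gap: 0.0856
ellipse [281.2 189.4] [51.6 54.8] thr 174.0 centroid [281.3 189.3]
 z 0.044 [0.4394 0.2736] diam mm [np.float64(52.3), np.float64(55.6)]
 z 0.034 [0.4419 0.2736] diam mm [np.float64(53.9), np.float64(57.3)]
t 11.65 tcp [0.4358 0.2736 0.2277] yaw 179.9 gap 0.0852 F [-0.   1.1  0.3] j [ 0.49  0.22  1.62  0.    1.29 -1.08]
shift cm [-0.83  0.14 16.77] turn [-0.    -0.001 -0.002] rows>= 2.7
```

View pics/w11.png

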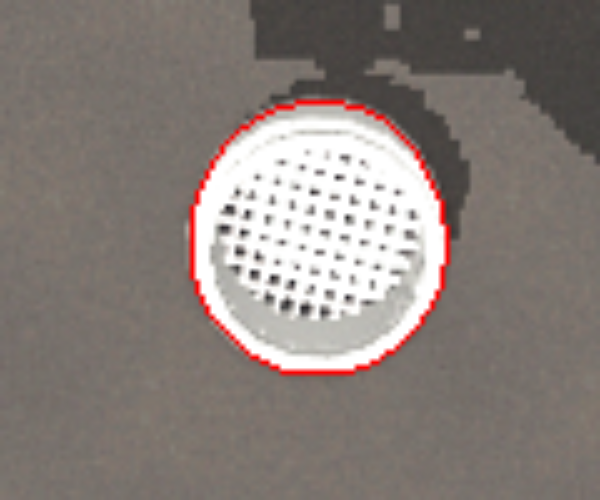

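```bash
python3 -m crank '[[-0.5,0,4,0,0,0,1],[-0.5,0,9,0,0,0,1],[-0.5,0,14,0,0,0,1],[-0.5,0,17,0,0,0,1],[-0.5,0,17,0,0,0,1]]'; python3 -c "
from h import *
w=get_image('wrist');cv2.imwrite('pics/w12.png',w['frame']);s=observe();p=s['tool_pos'];print(p,proj(w,[p[0],p[1],.044]))"
```

```text
t: 12.28
tool_pos: [0.4401, 0.2722, 0.0561]
orientation: [-0.002, 0.002, 1.0, -0.001]
contact_force: [-0.6, 0.1, 0.3]
finger_gap: 0.0854
[0.44096413 0.27286222 0.05783284] [[283.11915768 263.62070162]]
```

View pics/w12.png

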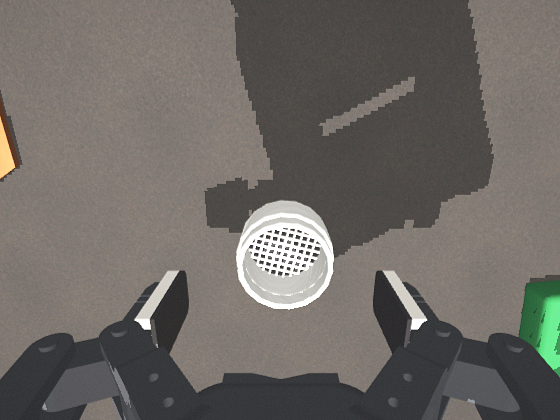

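```bash
python3 -m crank '[[0,0.1,3,0,0,0,1],[0,0.1,4.9,0,0,0,1],[0,0.1,4.9,0,0,0,1],[0,0.1,4.9,0,0,0,1]]'; python3 to.py .441 .2736 .008 180
```

```text
t: 12.82
tool_pos: [0.4418, 0.2741, 0.0106]
orientation: [0.0, 0.002, 1.0, 0.0]
contact_force: [0.0, 0.1, 0.0]
finger_gap: 0.0857
t 12.82 tcp [0.4418 0.2741 0.0106] yaw 179.8 gap 0.0857 F [0.  0.1 0. ] j [ 0.48  0.53  1.78 -0.    0.83 -1.08]
shift cm [ 0.08 -0.05  0.26] turn [ 0.     0.001 -0.003] rows>= 0.0
```

```bash
python3 -m crank '[[0,0,0.2,0,0,0,0.6],[0,0,0.2,0,0,0,0.4],[0,0,0.2,0,0,0,0.3],[0,0,0.2,0,0,0,0.3],[0,0,0.2,0,0,0,0.3]]' 40;  python3 -m crank '[[0,0,0,0,0,0,0.3],[0,0,0,0,0,0,0.3]]' 40; python3 -m crank '[[0,0,-3,0,0,0,0.3],[0,0,-8,0,0,0,0.3],[0,0,-14,0,0,0,0.3],[0,0,-19,0,0,0,0.3],[0,0,-20,0,0,0,0.3]]'; python3 to.py 0.635 -0.075 0.21 180
```

```text
t: 13.45
tool_pos: [0.4423, 0.2743, 0.0097]
orientation: [0.001, 0.002, 1.0, 0.0]
contact_force: [-1.7, -2.1, 10.3]
finger_gap: 0.0542
t: 13.7
tool_pos: [0.4423, 0.2743, 0.0097]
orientation: [0.001, 0.002, 1.0, 0.0]
contact_force: [-1.0, -0.2, -1.1]
finger_gap: 0.0544
t: 14.32
tool_pos: [0.4427, 0.2746, 0.213]
orientation: [0.003, 0.002, 1.0, 0.002]
contact_force: [0.3, -0.0, -2.1]
finger_gap: 0.0545
t 14.32 tcp [0.4427 0.2746 0.213 ] yaw 179.8 gap 0.0545 F [ 0.3 -0.  -2.1] j [ 0.48  0.25  1.63 -0.    1.26 -1.08]
shift cm [-19.34 -34.9    0.3 ] turn [ 0.003  0.006 -0.003] rows>= 6.4
```

```bash
python3 -m crank '[[-19.3,-34.9,0.3,0,0,0,0.3],[-19.3,-34.9,0.3,0,0,0,0.3],[-19.3,-34.9,0.3,0,0,0,0.3],[-19.3,-34.9,0.3,0,0,0,0.3],[-19.3,-34.9,0.3,0,0,0,0.3]]'; python3 to.py 0.635 -0.075 0.21 180
```

```text
t: 14.95
tool_pos: [0.5933, -0.0014, 0.2085]
orientation: [0.002, 0.002, 1.0, 0.002]
contact_force: [1.4, 1.8, -0.7]
finger_gap: 0.0541
t 14.95 tcp [ 0.5933 -0.0014  0.2085] yaw 179.8 gap 0.0541 F [ 1.4  1.8 -0.7] j [-0.07  0.41  1.42  0.    1.3  -1.63]
shift cm [-4.2  -7.35 -0.15] turn [ 0.003  0.004 -0.003] rows>= 1.4
```

```bash
python3 -m crank '[[-4.2,-7.4,0,0.003,0.004,-0.003,0.3],[-4.2,-7.4,0,0.003,0.004,-0.003,0.3],[-4.2,-7.4,0,0.003,0.004,-0.003,0.3],[-4.2,-7.4,0,0.003,0.004,-0.003,0.3],[-4.2,-7.4,0,0.003,0.004,-0.003,0.3]]'; python3 - <<'E'
from h import *
w=get_image("wrist"); f=w["frame"]
a=cv2.resize(f[40:140,235:325],None,fx=4,fy=4,interpolation=cv2.INTER_CUBIC)
b=cv2.resize(f[220:370,215:347],None,fx=3,fy=3,interpolation=cv2.INTER_CUBIC)
H=max(a.shape[0],b.shape[0]); c=np.zeros((H,a.shape[1]+b.shape[1],3),np.uint8); c[:a.shape[0],:a.shape[1]]=a; c[:b.shape[0],a.shape[1]:]=b
cv2.imwrite("pics/w13.png",c); p=observe()["tool_pos"];print(p)
print("expected rim centre",proj(w,[.5526,-.0752,.08]))
E
```

```text
t: 15.58
tool_pos: [0.6348, -0.0744, 0.2084]
orientation: [0.0, -0.001, 1.0, 0.0]
contact_force: [0.5, 0.0, -1.4]
finger_gap: 0.0538
[ 0.63482733 -0.0745177   0.20856138]
expected rim centre [[280.58332139 101.95205876]]
```

View pics/w13.png

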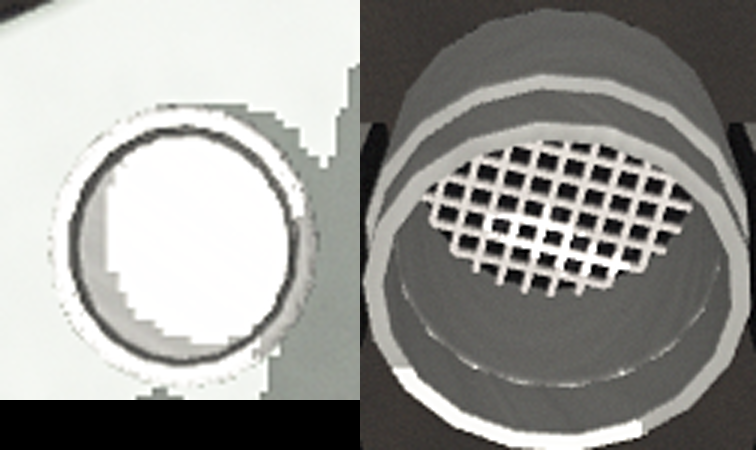

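```bash
python3 - <<'E'
from h import *
w=get_image("wrist");s=observe(); p=s["tool_pos"]
a=plane(w,(280.7,100.9),.08); b=plane(w,(280.2,314.7),p[2]+.0343)
print(p,a,b,"off",b-p,"move",a-b)
E
```

```text
[ 0.63490616 -0.07465761  0.20863626] [ 0.55191414 -0.07521893  0.08      ] [ 0.63407813 -0.07537822  0.24293626] off [-0.00082802 -0.00072061  0.0343    ] move [-8.21639974e-02  1.59286297e-04 -1.62936257e-01]
```

```bash
python3 -m crank '[[5,0,0,0,0,0,0.3],[8.2,0,2,0,0,0,0.3],[8.2,0,7,0,0,0,0.3],[8.2,0,10.5,0,0,0,0.3],[8.2,0,10.5,0,0,0,0.3]]'; python3 -m crank '[[0,0,0,0,0,0,0.3]]'; python3 to.py 0.5527 -0.0745 0.09 180; python3 -c "
from h import *
s=get_image('side');f=s['frame'];cv2.imwrite('pics/s4.png',cv2.resize(f[150:270,230:350],None,fx=5,fy=5));print(observe()['tool_pos'])"
```

```text
t: 16.3
tool_pos: [0.5518, -0.0741, 0.1018]
orientation: [-0.002, -0.001, 1.0, 0.001]
contact_force: [0.1, 1.2, -1.7]
finger_gap: 0.0539
t: 16.42
tool_pos: [0.5526, -0.074, 0.1036]
orientation: [-0.001, -0.001, 1.0, 0.0]
contact_force: [0.7, -0.8, -1.6]
finger_gap: 0.0541
t 16.43 tcp [ 0.5526 -0.074   0.1036] yaw -179.9 gap 0.0541 F [ 0.7 -0.8 -1.6] j [-0.2   0.45  1.63  0.    1.06 -1.77]
shift cm [-0.01 -0.05  1.36] turn [ 0.001 -0.001  0.002] rows>= 0.2
[ 0.552427   -0.0740134   0.10349164]
```

View pics/s4.png

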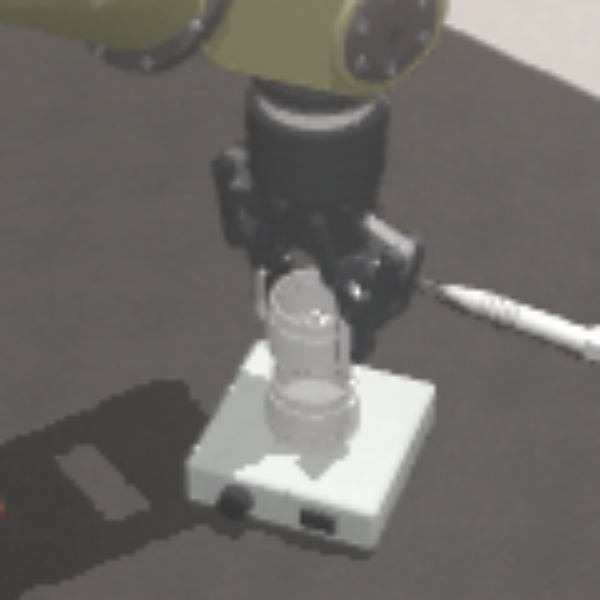

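```bash
python3 -m crank '[[0,0,0.7,0,0,0,0.3],[0,0,1.3,0,0,0,0.3],[0,0,1.6,0,0,0,0.3],[0,0,1.7,0,0,0,0.3],[0,0,1.7,0,0,0,0.3]]'; python3 to.py 0.5527 -0.0745 0.0817 180
```

```text
t: 17.1
tool_pos: [0.5524, -0.074, 0.0865]
orientation: [-0.001, -0.001, 1.0, 0.0]
contact_force: [0.9, -0.1, -1.5]
finger_gap: 0.054
t 17.1 tcp [ 0.5524 -0.074   0.0865] yaw -179.9 gap 0.054 F [ 0.9 -0.1 -1.5] j [-0.2   0.48  1.64  0.    1.03 -1.77]
shift cm [-0.03 -0.05  0.48] turn [ 0.001 -0.001  0.002] rows>= 0.1
```

```bash
python3 -m crank '[[0,0,0.2,0,0,0,0.3],[0,0,0.4,0,0,0,0.3]]'; python3 -m crank '[[0,0,0.1,0,0,0,0.3],[0,0,0.2,0,0,0,0.3]]'
```

```text
t: 17.35
tool_pos: [0.5525, -0.074, 0.0824]
orientation: [-0.001, -0.001, 1.0, 0.0]
contact_force: [-0.2, 0.0, -1.2]
finger_gap: 0.0544
t: 17.6
tool_pos: [0.5526, -0.0741, 0.0816]
orientation: [-0.0, -0.001, 1.0, 0.0]
contact_force: [-11.0, 1.9, 21.2]
finger_gap: 0.0546
```

```bash
python3 -m crank '[[0,0,-0.1,0,0,0,0.3],[0,0,-0.1,0,0,0,0.75],[0,0,-0.1,0,0,0,1],[0,0,-0.1,0,0,0,1],[0,0,-0.1,0,0,0,1]]'; python3 -m crank '[[0,0,-3,0,0,0,1],[0,0,-8,0,0,0,1],[-1.5,0,-14,0,0,0,1],[-3.5,0,-16,0,0,0,1],[-3.5,0,-16,0,0,0,1]]'; python3 to.py .567 -.318 .23 180; python3 -c "
from h import *
w=get_image('wrist');f=w['frame'];cv2.imwrite('pics/w14.png',cv2.resize(f[100:250,200:360],None,fx=4,fy=4))
f=get_image('side')['frame'];cv2.imwrite('pics/s5.png',cv2.resize(f[180:270,252:332],None,fx=6,fy=6,interpolation=cv2.INTER_CUBIC))
"
```

```text
t: 18.23
tool_pos: [0.5526, -0.0741, 0.0825]
orientation: [-0.0, -0.001, 1.0, 0.0]
contact_force: [0.1, -1.1, 0.3]
finger_gap: 0.085
t: 18.85
tool_pos: [0.5885, -0.0741, 0.2434]
orientation: [0.001, -0.001, 1.0, 0.0]
contact_force: [0.0, 0.4, -0.2]
finger_gap: 0.0857
t 18.85 tcp [ 0.5885 -0.0741  0.2434] yaw -179.9 gap 0.0857 F [ 0.   0.4 -0.2] j [-0.19  0.39  1.38  0.    1.38 -1.76]
shift cm [  2.21 -24.38   1.33] turn [0.    0.001 0.002] rows>= 3.9
```

View pics/w14.png

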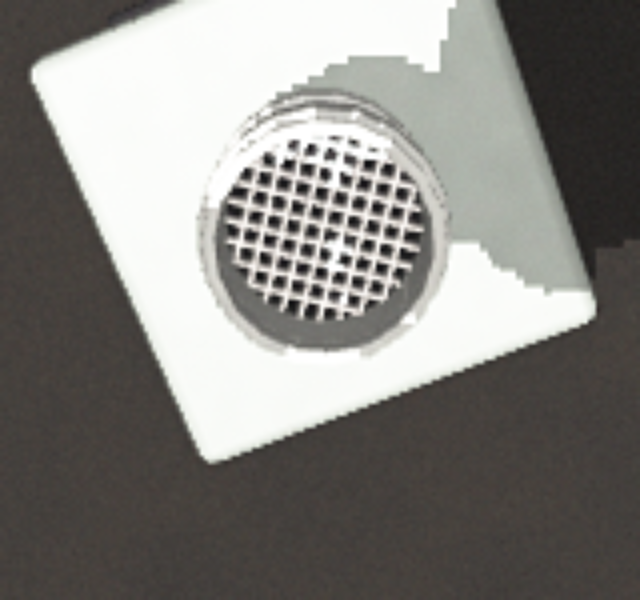

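View pics/s5.png

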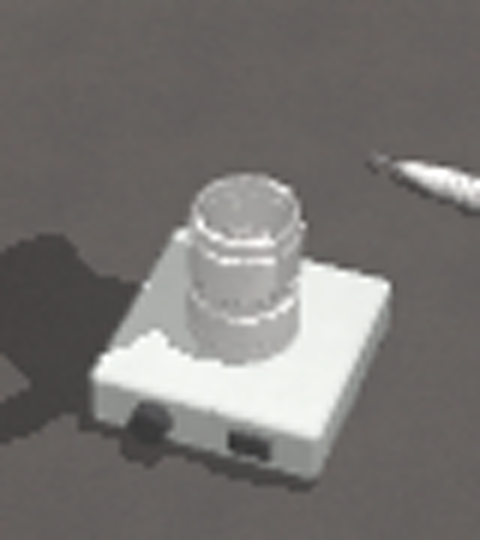

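Fine sieve sits upright and home on the pan. Now the coarse sieve.

```bash
python3 -m crank '[[2.2,-24.4,1,0,0,0,1],[2.2,-24.4,1,0,0,0,1],[2.2,-24.4,1,0,0,0,1],[2.2,-24.4,1,0,0,0,1],[2.2,-24.4,1,0,0,0,1]]'; python3 -m crank '[[0,0,0,0,0,0,1]]'; python3 wm.py 280 187 pics/w15.png .054,.044;python3 to.py .58 -.318 .07 180; python3 -c "
from h import *
w=get_image('wrist');cv2.imwrite('pics/w15f.png',w['frame'])"
```

```text
t: 19.58
tool_pos: [0.5633, -0.3213, 0.2281]
orientation: [-0.003, 0.001, 1.0, 0.001]
contact_force: [1.2, 0.8, -0.3]
finger_gap: 0.0856
t: 19.7
tool_pos: [0.5627, -0.3207, 0.2269]
orientation: [-0.004, 0.001, 1.0, 0.002]
contact_force: [-0.7, 0.3, 0.3]
finger_gap: 0.0853
ellipse [282.4 203. ] [51.7 52. ] thr 150.0 centroid [282.4 200.5]
 z 0.054 [ 0.5768 -0.3188] diam mm [np.float64(50.8), np.float64(51.1)]
 z 0.044 [ 0.5798 -0.3187] diam mm [np.float64(52.4), np.float64(52.7)]
t 19.75 tcp [ 0.5627 -0.3207  0.2268] yaw 179.8 gap 0.0855 F [ 0.1  0.4 -0.1] j [-0.57  0.53  1.21 -0.    1.41 -2.14]
shift cm [-1.86  0.21 15.66] turn [ 0.004 -0.008 -0.003] rows>= 2.5
```

View pics/w15.png

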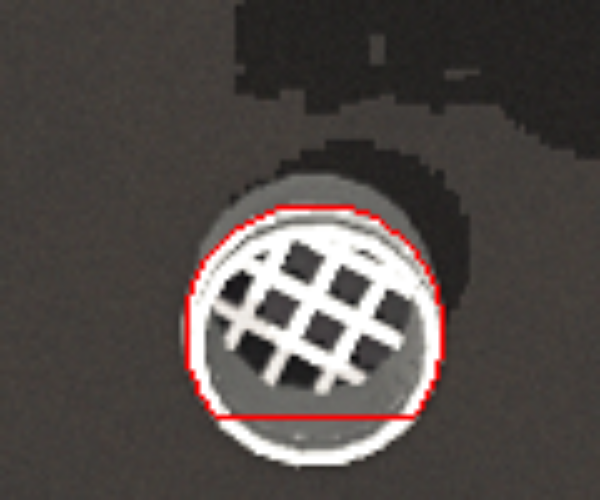

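View pics/w15f.png

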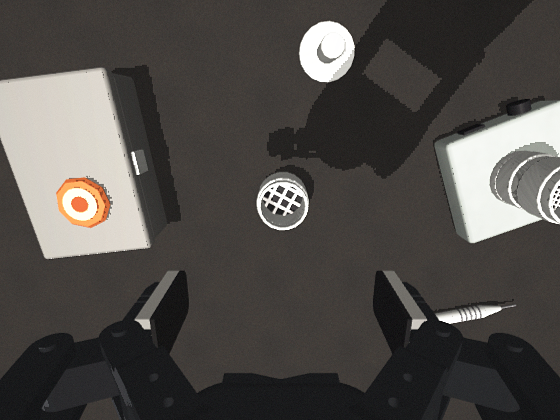

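```bash
python3 - <<'E'
from h import *
w=get_image("wrist"); print(plane(w,(282.6,204),.054))
E
python3 to.py .578 -.3188 .07 180
```

```text
[ 0.57831527 -0.31822065  0.054     ]
t 19.85 tcp [ 0.5633 -0.3202  0.2277] yaw 179.9 gap 0.0852 F [0.1 0.4 0.2] j [-0.57  0.53  1.21 -0.    1.41 -2.14]
shift cm [-1.58  0.09 15.76] turn [ 0.003 -0.007 -0.002] rows>= 2.5
```

```bash
python3 -m crank '[[-1.5,0.2,4,0.003,-0.006,0,1],[-1.5,0.2,9,0.003,-0.006,0,1],[-1.5,0.2,13,0.003,-0.006,0,1],[-1.5,0.2,15.7,0.003,-0.006,0,1],[-1.5,0.2,15.7,0.003,-0.006,0,1]]'; python3 -m crank '[[0,0,0,0,0,0,1]]'; python3 -c "
from h import *
w=get_image('wrist');cv2.imwrite('pics/w16.png',w['frame']);s=observe();p=s['tool_pos'];print(p,proj(w,[p[0],p[1],.054]))"; python3 to.py .578 -.3188 .012 180
```

```text
t: 20.48
tool_pos: [0.5766, -0.3163, 0.0688]
orientation: [-0.002, 0.0, 1.0, 0.001]
contact_force: [0.3, 0.4, 0.2]
finger_gap: 0.0852
t: 20.6
tool_pos: [0.5774, -0.3161, 0.0705]
orientation: [-0.001, -0.0, 1.0, 0.001]
contact_force: [-0.3, 0.0, 0.3]
finger_gap: 0.0849
[ 0.57725694 -0.31605908  0.07033192] [[281.91648687 258.30330566]]
t 20.65 tcp [ 0.5773 -0.3161  0.0703] yaw -180.0 gap 0.0856 F [-0.2  0.7  0.6] j [-0.56  0.7   1.32 -0.    1.12 -2.13]
shift cm [-0.09 -0.28  5.83] turn [ 0.001 -0.003  0.   ] rows>= 0.9
```

View pics/w16.png

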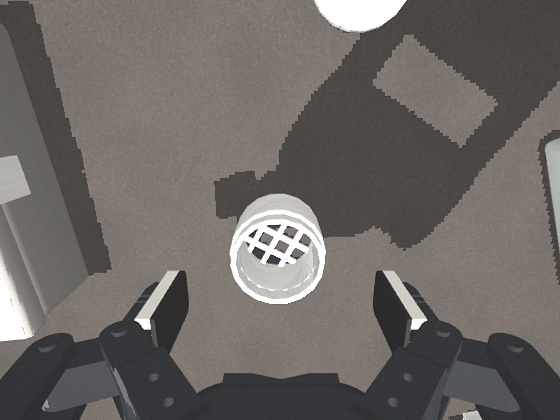

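```bash
python3 -m crank '[[0,-0.25,3,0,0,0,1],[0,-0.25,5.7,0,0,0,1],[0,-0.25,5.7,0,0,0,1],[0,-0.25,5.7,0,0,0,1]]'; python3 to.py .578 -.3188 .012 180
```

```text
t: 21.15
tool_pos: [0.5779, -0.3189, 0.0153]
orientation: [-0.0, -0.0, 1.0, 0.0]
contact_force: [-0.2, -0.4, 0.1]
finger_gap: 0.0856
t 21.15 tcp [ 0.5779 -0.3189  0.0153] yaw -180.0 gap 0.0856 F [-0.2 -0.4  0.1] j [-0.56  0.77  1.34 -0.    1.03 -2.13]
shift cm [-0.01  0.01  0.33] turn [ 0.    -0.001  0.   ] rows>= 0.1
```

```bash
python3 -m crank '[[0,0,0.2,0,0,0,0.6],[0,0,0.2,0,0,0,0.4],[0,0,0.2,0,0,0,0.3],[0,0,0.2,0,0,0,0.3],[0,0,0.2,0,0,0,0.3]]' 40;  python3 -m crank '[[0,0,0,0,0,0,0.3],[0,0,0,0,0,0,0.3]]' 40; python3 -m crank '[[0,0,-3,0,0,0,0.3],[0,0,-8,0,0,0,0.3],[0,0,-14,0,0,0,0.3],[0,0,-20,0,0,0,0.3],[0,0,-23,0,0,0,0.3]]'; python3 to.py 0.635 -0.075 0.25 180
```

```text
t: 21.78
tool_pos: [0.5785, -0.3192, 0.0148]
orientation: [0.001, -0.0, 1.0, -0.0]
contact_force: [-1.1, 0.9, 7.7]
finger_gap: 0.055
t: 22.02
tool_pos: [0.5785, -0.3192, 0.015]
orientation: [0.001, -0.0, 1.0, -0.001]
contact_force: [0.4, 0.8, -0.3]
finger_gap: 0.0551
t: 22.65
tool_pos: [0.5786, -0.3192, 0.2489]
orientation: [0.003, -0.0, 1.0, -0.002]
contact_force: [0.3, 0.8, -0.8]
finger_gap: 0.055
t 22.65 tcp [ 0.5786 -0.3192  0.2489] yaw -180.0 gap 0.055 F [ 0.3  0.8 -0.8] j [-0.56  0.54  1.14 -0.    1.45 -2.13]
shift cm [-5.65 24.41 -0.16] turn [-0.003  0.005  0.   ] rows>= 4.0
```

```bash
python3 -m crank '[[-5.6,24.4,-0.2,0,0.005,0,0.3],[-5.6,24.4,-0.2,0,0.005,0,0.3],[-5.6,24.4,-0.2,0,0.005,0,0.3],[-5.6,24.4,-0.2,0,0.005,0,0.3],[-5.6,24.4,-0.2,0,0.005,0,0.3]]'; python3 -m crank '[[0,0,0,0,0,0,0.3],[0,0,0,0,0,0,0.3]]'; python3 to.py 0.635 -0.075 0.25 180; python3 - <<'E'
from h import *
w=get_image("wrist"); f=w["frame"]
a=cv2.resize(f[40:140,235:325],None,fx=4,fy=4,interpolation=cv2.INTER_CUBIC)
b=cv2.resize(f[220:370,215:347],None,fx=3,fy=3,interpolation=cv2.INTER_CUBIC)
H=max(a.shape[0],b.shape[0]); c=np.zeros((H,a.shape[1]+b.shape[1],3),np.uint8); c[:a.shape[0],:a.shape[1]]=a; c[:b.shape[0],a.shape[1]:]=b
cv2.imwrite("pics/w17.png",c); p=observe()["tool_pos"];print(p)
print("expected rim centre",proj(w,[.552,-.0752,.116]))
E
```

```text
t: 23.28
tool_pos: [0.635, -0.071, 0.2503]
orientation: [-0.0, -0.003, 1.0, -0.001]
contact_force: [0.2, -0.0, -1.6]
finger_gap: 0.0552
t: 23.52
tool_pos: [0.6348, -0.0719, 0.2502]
orientation: [-0.0, -0.002, 1.0, -0.001]
contact_force: [-0.4, -0.4, -1.1]
finger_gap: 0.0554
t 23.52 tcp [ 0.6348 -0.0719  0.2502] yaw -179.8 gap 0.0554 F [-0.4 -0.4 -1.1] j [-0.17  0.49  1.21 -0.    1.44 -1.74]
shift cm [-0.02 -0.31  0.02] turn [-0.003 -0.     0.004] rows>= 0.0
[ 0.63477559 -0.07212835  0.25024212]
expected rim centre [[278.45851268 101.28924665]]
```

View pics/w17.png

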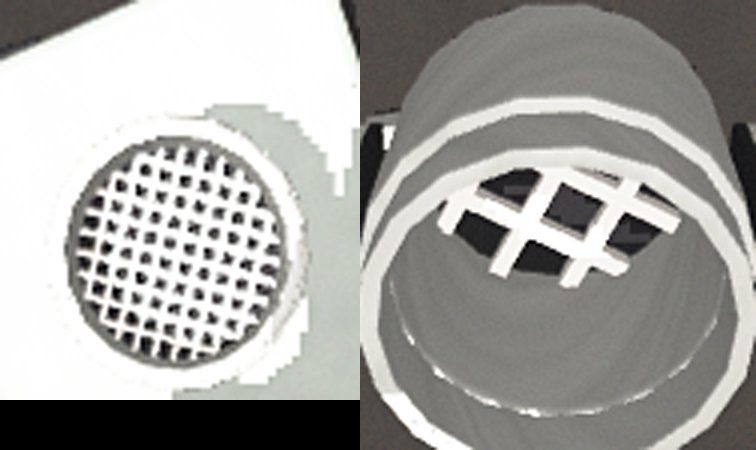

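```bash
python3 - <<'E'
from h import *
w=get_image("wrist");s=observe(); p=s["tool_pos"]
a=plane(w,(278.4,102.5),.116); print(p,a)
cv2.imwrite("pics/w18.png",cv2.resize(w["frame"][260:400,210:350],None,fx=4,fy=4))
for r in(318,320,322,324): print(r,plane(w,(280.4,r),p[2]+.039)-p)
E
```

```text
[ 0.63479372 -0.07209756  0.25025851] [ 0.55294269 -0.0753797   0.116     ]
318 [-0.00264265 -0.00067263  0.039     ]
320 [-0.00174004 -0.00066745  0.039     ]
322 [-0.00083332 -0.00066224  0.039     ]
324 [ 7.75619069e-05 -6.57011786e-04  3.90000000e-02]
```

View pics/w18.png

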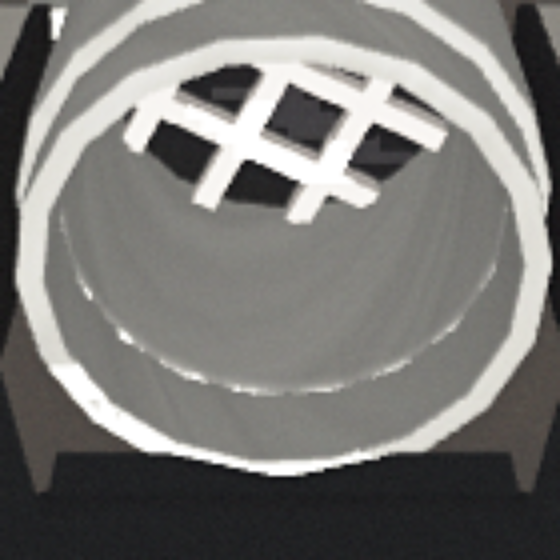

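```bash
python3 -m crank '[[5,-0.25,0,0,0,0,0.3],[8.2,-0.25,2,0,0,0,0.3],[8.2,-0.25,7,0,0,0,0.3],[8.2,-0.25,10.3,0,0,0,0.3],[8.2,-0.25,10.3,0,0,0,0.3]]'; python3 -m crank '[[0,0,0,0,0,0,0.3],[0,0,0,0,0,0,0.3]]'; python3 to.py 0.553 -0.0747 0.123 180
```

```text
t: 24.25
tool_pos: [0.5517, -0.0757, 0.1455]
orientation: [-0.002, -0.001, 1.0, -0.001]
contact_force: [-0.0, 0.2, -0.7]
finger_gap: 0.055
t: 24.5
tool_pos: [0.5522, -0.076, 0.1469]
orientation: [-0.001, -0.001, 1.0, -0.001]
contact_force: [0.6, 0.2, -1.3]
finger_gap: 0.0553
t 24.5 tcp [ 0.5522 -0.076   0.1469] yaw -179.8 gap 0.0553 F [ 0.6  0.2 -1.3] j [-0.2   0.4   1.59 -0.    1.15 -1.77]
shift cm [-0.08  0.14  2.39] turn [-0.003 -0.002  0.003] rows>= 0.4
```

```bash
python3 -m crank '[[-0.1,0.15,0.3,0,0,0,0.3],[-0.1,0.15,0.8,0,0,0,0.3],[-0.1,0.15,1.4,0,0,0,0.3],[-0.1,0.15,1.8,0,0,0,0.3],[-0.1,0.15,1.8,0,0,0,0.3]]'; python3 to.py 0.553 -0.0747 0.123 180
```

```text
t: 25.12
tool_pos: [0.553, -0.0745, 0.1285]
orientation: [-0.001, -0.001, 1.0, -0.001]
contact_force: [0.5, -0.2, -1.5]
finger_gap: 0.0551
t 25.12 tcp [ 0.553  -0.0745  0.1285] yaw -179.8 gap 0.0551 F [ 0.5 -0.2 -1.5] j [-0.2   0.42  1.61 -0.    1.11 -1.77]
shift cm [ 0.   -0.01  0.55] turn [-0.002 -0.003  0.003] rows>= 0.1
```

```bash
python3 -m crank '[[0,0,0.2,0,0,0,0.3],[0,0,0.5,0,0,0,0.3]]'; python3 -m crank '[[0,0,0.1,0,0,0,0.3],[0,0,0.2,0,0,0,0.3]]'
```

```text
t: 25.38
tool_pos: [0.5531, -0.0746, 0.1235]
orientation: [-0.001, -0.001, 1.0, -0.001]
contact_force: [0.0, 0.4, -0.8]
finger_gap: 0.0551
t: 25.62
tool_pos: [0.5536, -0.0746, 0.1227]
orientation: [-0.001, -0.001, 1.0, -0.001]
contact_force: [-5.2, 2.7, 16.3]
finger_gap: 0.0551
```

```bash
python3 -m crank '[[0,0,-0.1,0,0,0,0.3],[0,0,-0.1,0,0,0,0.75],[0,0,-0.1,0,0,0,1],[0,0,-0.1,0,0,0,1],[0,0,-0.1,0,0,0,1]]'; python3 -m crank '[[0,0,-3,0,0,0,1],[0,0,-7,0,0,0,1],[0,0,-12,0,0,0,1],[-1,0,-14,0,0,0,1],[-1,0,-14,0,0,0,1]]'; python3 to.py .42 -.273 .24 180; python3 -c "
from h import *
w=get_image('wrist');f=w['frame'];cv2.imwrite('pics/w19.png',cv2.resize(f[100:300,180:380],None,fx=3,fy=3))
f=get_image('side')['frame'];cv2.imwrite('pics/s6.png',cv2.resize(f[160:270,252:332],None,fx=5,fy=5,interpolation=cv2.INTER_CUBIC))
"
```

```text
t: 26.25
tool_pos: [0.5535, -0.0745, 0.1236]
orientation: [-0.001, -0.001, 1.0, -0.001]
contact_force: [-0.3, 0.3, -0.1]
finger_gap: 0.0849
t: 26.88
tool_pos: [0.5642, -0.0742, 0.2646]
orientation: [0.001, -0.001, 1.0, -0.002]
contact_force: [-0.1, -0.4, -1.7]
finger_gap: 0.0855
t 26.88 tcp [ 0.5642 -0.0742  0.2646] yaw -179.8 gap 0.0855 F [-0.1 -0.4 -1.7] j [-0.19  0.32  1.42 -0.    1.4  -1.77]
shift cm [ 14.48 -19.83   2.5 ] turn [-0.003  0.001  0.003] rows>= 3.9
```

View pics/w19.png

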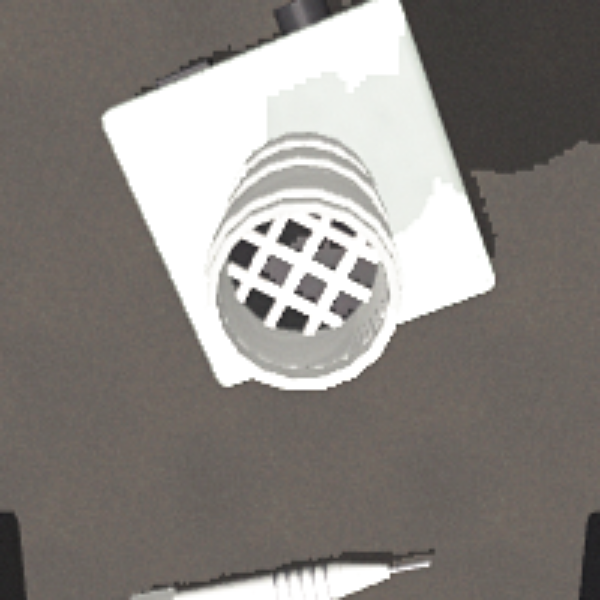

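View pics/s6.png

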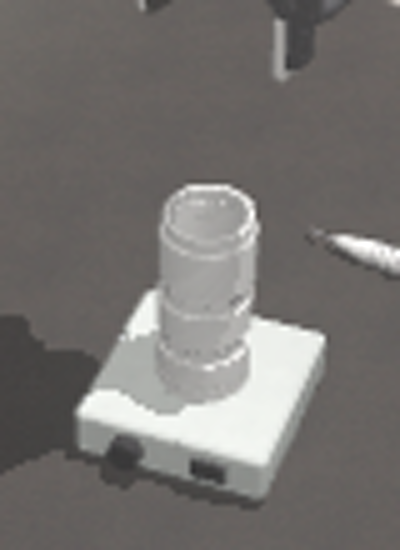

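```bash
python3 -m crank '[[5,-6,0,0,0,0,1],[14.5,-19.8,1.5,0,0,0,1],[14.5,-19.8,2.5,0,0,0,1],[14.5,-19.8,2.5,0,0,0,1],[14.5,-19.8,2.5,0,0,0,1]]'; python3 -m crank '[[0,0,0,0,0,0,1],[0,0,0,0,0,0,1]]'; python3 to.py .43 -.273 .24 180;  python3 -c "
from h import *
w=get_image('wrist');f=w['frame'];cv2.imwrite('pics/w20.png',cv2.resize(f[130:260,210:350],None,fx=5,fy=5)); print(proj(w,[[.43,-.273,.052],[.43,-.273,.014]]))"
```

```text
t: 27.6
tool_pos: [0.4159, -0.2746, 0.2361]
orientation: [-0.003, 0.001, 1.0, -0.0]
contact_force: [1.2, 0.1, -0.4]
finger_gap: 0.085
t: 27.85
tool_pos: [0.4163, -0.2737, 0.2356]
orientation: [-0.003, 0.0, 1.0, 0.0]
contact_force: [-0.1, -0.8, -0.3]
finger_gap: 0.0849
t 27.85 tcp [ 0.4163 -0.2737  0.2356] yaw 179.9 gap 0.0849 F [-0.1 -0.8 -0.3] j [-0.65  0.18  1.66 -0.    1.31 -2.22]
shift cm [-1.37  0.07 -0.45] turn [ 0.    -0.007 -0.001] rows>= 0.2
[[281.77086325 199.56362339]
 [281.63787883 190.68723786]]
```

View pics/w20.png

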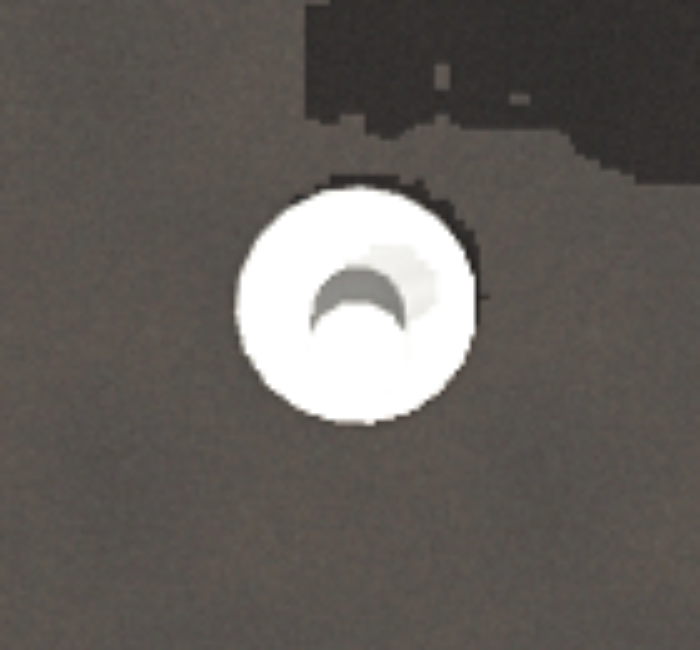

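```bash
python3 -m crank '[[-1.4,0,3,0,-0.007,0,1],[-1.4,0,8,0,-0.007,0,1],[-1.4,0,13,0,-0.007,0,1],[-1.4,0,16,0,-0.007,0,1],[-1.4,0,16,0,-0.007,0,1]]'; python3 -m crank '[[0,0,0,0,0,0,1],[0,0,0,0,0,0,1]]'; python3 to.py .43 -.2738 .024 180;  python3 -c "
from h import *
w=get_image('wrist');f=w['frame'];cv2.imwrite('pics/w21.png',f); p=observe()['tool_pos'];print(proj(w,[[p[0],p[1],.052],[p[0],p[1],.014]]))"
```

```text
t: 28.52
tool_pos: [0.4291, -0.2724, 0.0741]
orientation: [-0.001, -0.0, 1.0, 0.001]
contact_force: [-0.0, 0.1, 0.1]
finger_gap: 0.0852
t: 28.78
tool_pos: [0.4297, -0.2726, 0.0755]
orientation: [-0.0, -0.001, 1.0, 0.0]
contact_force: [-0.3, -0.1, -1.2]
finger_gap: 0.0853
t 28.77 tcp [ 0.4297 -0.2726  0.0755] yaw -179.9 gap 0.0853 F [-0.3 -0.1 -1.2] j [-0.64  0.4   1.78  0.    0.96 -2.21]
shift cm [-0.03 -0.13  5.15] turn [ 0.001 -0.001  0.001] rows>= 0.8
[[281.64000955 252.68929405]
 [281.38793463 228.38790648]]
```

View pics/w21.png

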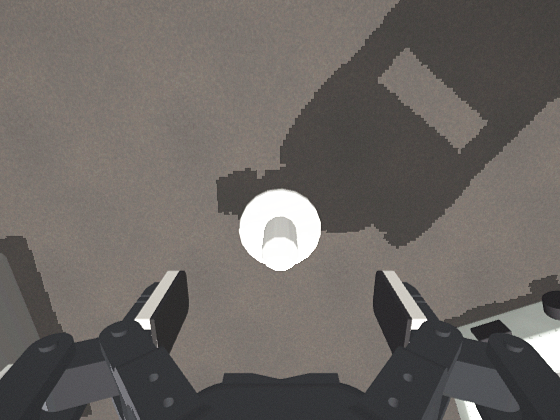

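```bash
python3 -m crank '[[0,-0.1,3,0,0,0,1],[0,-0.1,5.1,0,0,0,1],[0,-0.1,5.1,0,0,0,1],[0,-0.1,5.1,0,0,0,1]]'; python3 to.py .43 -.2738 .023 180; python3 -m crank '[[0,0,0,0,0,0,0.7],[0,0,0,0,0,0,0.4],[0,0,0,0,0,0,0.2],[0,0,0,0,0,0,0.05],[0,0,0,0,0,0,0.05]]' 40;python3 -m crank '[[0,0,0,0,0,0,0.05],[0,0,0,0,0,0,0.05],[0,0,0,0,0,0,0.05],[0,0,0,0,0,0,0.05]]' 40
```

```text
t: 29.32
tool_pos: [0.4301, -0.274, 0.0255]
orientation: [0.0, -0.0, 1.0, 0.0]
contact_force: [0.2, 0.1, 0.7]
finger_gap: 0.0852
t 29.32 tcp [ 0.4301 -0.274   0.0255] yaw -179.9 gap 0.0852 F [0.2 0.1 0.7] j [-0.64  0.49  1.8   0.    0.85 -2.21]
shift cm [0.01 0.02 0.25] turn [0.    0.001 0.001] rows>= 0.0
t: 29.95
tool_pos: [0.4302, -0.274, 0.0257]
orientation: [0.0, -0.0, 1.0, -0.0]
contact_force: [-0.9, 0.3, 2.8]
finger_gap: 0.0205
t: 30.45
tool_pos: [0.4302, -0.274, 0.0257]
orientation: [0.0, -0.0, 1.0, -0.0]
contact_force: [-0.4, 0.9, 2.3]
finger_gap: 0.0207
```

Gripped (gap 20.7 mm); foot = TCP − 25.7 mm. Lift and go to the viewpoint beyond the stack.

```bash
python3 -m crank '[[0,0,-3,0,0,0,0.05],[0,0,-8,0,0,0,0.05],[0,0,-14,0,0,0,0.05],[0,0,-20,0,0,0,0.05],[0,0,-25,0,0,0,0.05]]'; python3 to.py 0.635 -0.075 0.28 180
```

```text
t: 31.08
tool_pos: [0.4298, -0.2739, 0.278]
orientation: [0.001, -0.001, 1.0, -0.0]
contact_force: [0.0, 0.6, -1.5]
finger_gap: 0.0205
t 31.07 tcp [ 0.4298 -0.2739  0.278 ] yaw -179.9 gap 0.0205 F [ 0.   0.6 -1.5] j [-0.64  0.17  1.57  0.    1.4  -2.21]
shift cm [-20.54  19.87  -0.18] turn [-0.001  0.002  0.001] rows>= 4.6
```

```bash
python3 -m crank '[[-20.5,19.9,-0.2,0,0,0,0.05],[-20.5,19.9,-0.2,0,0,0,0.05],[-20.5,19.9,-0.2,0,0,0,0.05],[-20.5,19.9,-0.2,0,0,0,0.05],[-20.5,19.9,-0.2,0,0,0,0.05]]'; python3 -m crank '[[0,0,0,0,0,0,0.05],[0,0,0,0,0,0,0.05],[0,0,0,0,0,0,0.05]]'; python3 to.py 0.635 -0.075 0.28 180; python3 - <<'E'
from h import *
w=get_image("wrist"); f=w["frame"]
cv2.imwrite("pics/w22.png",cv2.resize(f[40:340,180:380],None,fx=2,fy=2,interpolation=cv2.INTER_CUBIC))
cv2.imwrite("pics/w22a.png",cv2.resize(f[40:160,220:340],None,fx=5,fy=5,interpolation=cv2.INTER_CUBIC))
print("expected rim centre",proj(w,[.5527,-.0752,.162]))
E
```

```text
t: 31.7
tool_pos: [0.636, -0.0722, 0.2793]
orientation: [0.0, -0.001, 1.0, -0.0]
contact_force: [-0.2, -0.8, -0.9]
finger_gap: 0.0209
t: 32.08
tool_pos: [0.6354, -0.0731, 0.2795]
orientation: [0.0, -0.001, 1.0, -0.0]
contact_force: [-0.2, 0.2, -1.6]
finger_gap: 0.0208
t 32.08 tcp [ 0.6354 -0.0731  0.2795] yaw -179.9 gap 0.0208 F [-0.2  0.2 -1.6] j [-0.17  0.48  1.17 -0.    1.5  -1.74]
shift cm [ 0.04 -0.19 -0.05] turn [-0.     0.001  0.002] rows>= 0.0
expected rim centre [[279.17396842 100.92718411]]
```

View pics/w22.png

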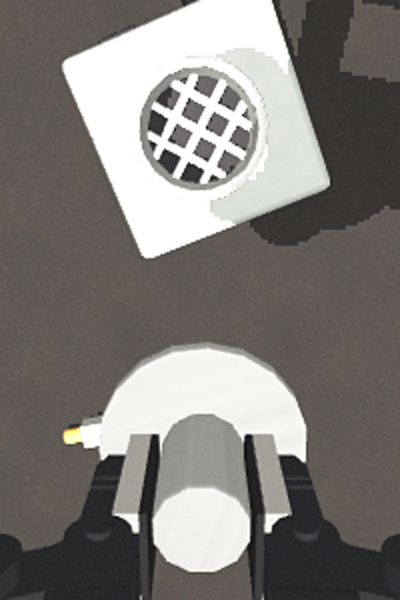

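View pics/w22a.png

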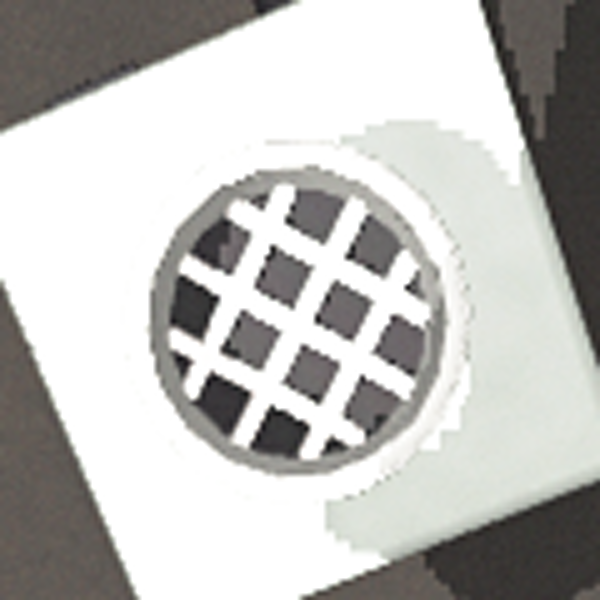

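```bash
python3 - <<'E'
from h import *
w=get_image("wrist");s=observe(); p=s["tool_pos"]
print(p,plane(w,(279.1,103.9),.162),plane(w,(281.2,304.8),p[2]+.0263)-p)
t=get_image("top"); f=t["frame"]; sd=get_image("side")
cv2.imwrite("pics/s7.png",cv2.resize(sd["frame"][150:270,240:340],None,fx=5,fy=5,interpolation=cv2.INTER_CUBIC))
print(proj(sd,[[.5526,-.0752,.162],[.555,-.0752,.162]])-[240,150])
E
```

```text
[ 0.63556404 -0.07302191  0.27961939] [ 0.55493641 -0.07523396  0.162     ] [ 0.00011575 -0.00052816  0.0263    ]
[[52.09827174 53.00922018]
 [52.66519778 52.60905331]]
```

View pics/s7.png

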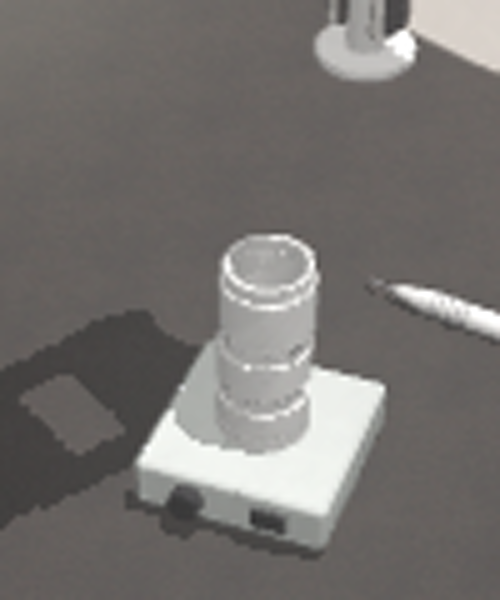

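```bash
python3 -m crank '[[5,-0.2,0,0,0,0,0.05],[8.1,-0.2,2,0,0,0,0.05],[8.1,-0.2,5,0,0,0,0.05],[8.1,-0.2,7.5,0,0,0,0.05],[8.1,-0.2,7.5,0,0,0,0.05]]'; python3 -m crank '[[0,0,0,0,0,0,0.05],[0,0,0,0,0,0,0.05]]'; python3 to.py 0.5547 -0.0747 0.1797 180
```

```text
t: 32.9
tool_pos: [0.554, -0.0751, 0.2033]
orientation: [-0.001, -0.001, 1.0, 0.0]
contact_force: [-0.2, -0.3, -0.6]
finger_gap: 0.021
t: 33.15
tool_pos: [0.5544, -0.0752, 0.2044]
orientation: [-0.0, -0.001, 1.0, -0.0]
contact_force: [0.3, 0.6, -1.2]
finger_gap: 0.021
t 33.15 tcp [ 0.5544 -0.0752  0.2044] yaw -179.9 gap 0.021 F [ 0.3  0.6 -1.2] j [-0.2   0.34  1.53 -0.    1.27 -1.77]
shift cm [-0.03  0.05  2.47] turn [-0.    -0.     0.002] rows>= 0.4
```

```bash
python3 -m crank '[[0,0.05,0.5,0,0,0,0.05],[0,0.05,1,0,0,0,0.05],[0,0.05,1.5,0,0,0,0.05],[0,0.05,2,0,0,0,0.05],[0,0.05,2,0,0,0,0.05]]'; python3 -m crank '[[0,0,0.2,0,0,0,0.05],[0,0,0.4,0,0,0,0.05]]'; python3 -m crank '[[0,0,0.1,0,0,0,0.05],[0,0,0.2,0,0,0,0.05]]'
```

```text
t: 33.78
tool_pos: [0.5542, -0.0747, 0.1839]
orientation: [-0.001, -0.001, 1.0, 0.0]
contact_force: [-0.6, 0.3, -0.5]
finger_gap: 0.0205
t: 34.02
tool_pos: [0.5542, -0.0747, 0.1798]
orientation: [-0.0, -0.001, 1.0, 0.0]
contact_force: [0.0, -0.7, 1.1]
finger_gap: 0.0206
t: 34.28
tool_pos: [0.5549, -0.0749, 0.1794]
orientation: [0.001, -0.001, 1.0, -0.0]
contact_force: [-2.8, 0.1, 16.9]
finger_gap: 0.0206
```

Contact at 0.1796, where predicted. Release and retreat.

```bash
python3 -m crank '[[0,0,-0.1,0,0,0,0.05],[0,0,-0.1,0,0,0,0.3],[0,0,-0.1,0,0,0,0.6],[0,0,-0.1,0,0,0,1],[0,0,-0.1,0,0,0,1]]'; python3 -m crank '[[0,0,-0.1,0,0,0,1],[0,0,-3,0,0,0,1],[0,0,-8,0,0,0,1],[0,0,-12,0,0,0,1],[0,0,-12,0,0,0,1]]'; python3 to.py .64 -.07 .30 180
```

```text
t: 34.9
tool_pos: [0.5549, -0.0749, 0.1803]
orientation: [0.001, -0.001, 1.0, -0.0]
contact_force: [-0.8, -0.6, 0.2]
finger_gap: 0.0781
t: 35.52
tool_pos: [0.5554, -0.0749, 0.3036]
orientation: [0.004, -0.001, 1.0, -0.001]
contact_force: [0.4, 0.9, -0.2]
finger_gap: 0.0854
t 35.52 tcp [ 0.5554 -0.0749  0.3036] yaw -179.9 gap 0.0854 F [ 0.4  0.9 -0.2] j [-0.2   0.28  1.39 -0.    1.47 -1.77]
shift cm [-8.46  0.48  0.42] turn [-0.002  0.007  0.002] rows>= 1.4
```

```bash
python3 -m crank '[[-3,6,0,0,0,0,1],[-3,12,0,0,0,0,1],[-3,18,0,0,0,0,1],[-3,18,0,0,0,0,1]]'; python3 -c "
from h import *
sd=get_image('side');a=cv2.resize(sd['frame'][150:270,240:340],None,fx=4,fy=4,interpolation=cv2.INTER_CUBIC)
w=get_image('wrist')['frame'];
b=cv2.resize(get_image('top')['frame'][140:300,230:390],None,fx=2.5,fy=2.5)
c=np.zeros((480,800,3),np.uint8);c[:,:400]=a;c[:400,400:]=b;cv2.imwrite('pics/f.png',c);cv2.imwrite('pics/fw.png',w);print(observe()['tool_pos'])
A=lambda z:proj(sd,[.5535,-.0752,z])[0]-[240,150]
print(A(.05)*4,A(.162)*4,A(.206)*4)"
```

```text
t: 36.02
tool_pos: [0.5845, 0.1088, 0.302]
orientation: [0.003, -0.003, 1.0, -0.001]
contact_force: [-0.5, -1.0, -0.4]
finger_gap: 0.0854
[0.58501397 0.10452984 0.30267809]
[207.45789213 326.77382272] [209.24408933 211.43619751] [210.00973489 161.99723246]
```

View pics/f.png

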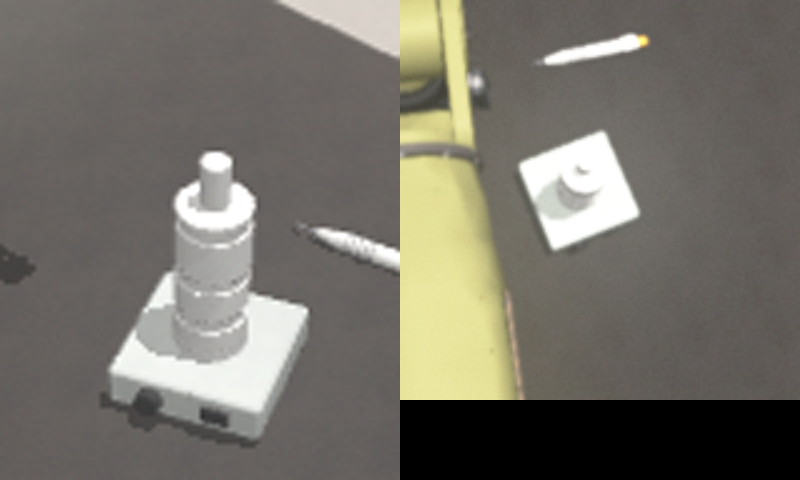

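View pics/fw.png

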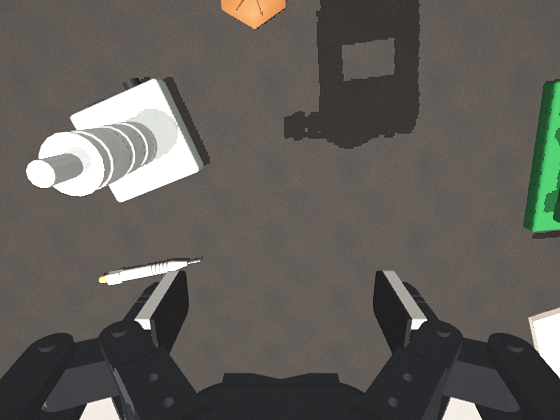

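```bash
python3 -m crank '[[0,0,0,0,0,0,1],[0,0,0,0,0,0,1]]'; python3 -c "
from plant import *
print(sign_off())"
```

```text
t: 36.42
tool_pos: [0.5851, 0.1035, 0.3025]
orientation: [0.003, 0.0, 1.0, -0.001]
contact_force: [0.1, 0.5, 0.3]
finger_gap: 0.0857
the job is handed in; nothing more can be done
None
```

I built the stack in the order asked: pan in the seat ring, then the fine sieve, the coarse sieve and the lid. Each piece was pressed home gently, let go, and left untouched. I handed the job in at about 36.5 s, with the gripper clear of everything.

- **Fully home:** the fine sieve, coarse sieve and lid each met resistance within about 0.5 mm of the height worked out for a seated shoulder. The pan stopped at the same height at three sideways positions, so it rests on its shoulder and not on its taper. The highest contact force I read was about 40 N (on the pan), and only through the gripped piece.
- **Upright:** the last side, top and wrist pictures show an upright stack with even joints. The scribe and shell plate appear undisturbed.
- **Disagreement:** the coarse sieve's rim measured about 2 mm farther out (+x) than the seat axis, and the lid's knob looked about 3 mm off to one side in the side view. I took this as play in the joints plus camera calibration error, because the heights agreed and nothing looked tilted.

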